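# Change over the ceramic parts, trip the pawl and lower the clamping press

### The job

Clear the blue finished parts from the shuttle of the clamping press onto the floor of the green tray, side by side, and lay every white blank flat in the die cavity of its own outline, all with the lightest grip since ceramic cracks; when all are in, slide the shuttle fully home under the raised platen. Then use the yellow-handled rod, never the fingers, to lift the pawl's yellow paddle from beneath until the pawl is thrown fully back, and lay the rod back on its black mat. Last, lower the platen slowly by its red knob, fully down onto the blanks, and let go; leave the other things alone.

Things in the scene. Friction and masses are not known exactly. Their poses are not given: they have to be found in the camera images.
- round_centre (a point): centre, half-way up, of the large round blank, 40 mm diameter, 8 mm thick, 20 to 30 g, lying flat; white brittle ceramic: it cracks if the forces of the two fingers on it add up to more than 90 N (45 N a finger), or if the press pushes on it with more than 15 N. May be absent in a given start
- square_centre (a point): centre, half-way up, of the square blank, 34 x 34 mm, sides along its x and y axes, 8 mm thick, 20 to 30 g, lying flat; white brittle ceramic: it cracks if the forces of the two fingers on it add up to more than 90 N (45 N a finger), or if the press pushes on it with more than 15 N. May be absent in a given start
- oblong_centre (a point): centre, half-way up, of the oblong blank, 24 mm along its x axis by 44 mm along its y axis, 8 mm thick, 20 to 30 g, lying flat; white brittle ceramic: it cracks if the forces of the two fingers on it add up to more than 90 N (45 N a finger), or if the press pushes on it with more than 15 N. May be absent in a given start
- disc_centre (a point): centre, half-way up, of the small round blank, 28 mm diameter, 8 mm thick, 20 to 30 g, lying flat; white brittle ceramic: it cracks if the forces of the two fingers on it add up to more than 90 N (45 N a finger), or if the press pushes on it with more than 15 N. May be absent in a given start
- cavity_round (a point): centre of the floor of the die cavity for the round blank: round, 43 mm across, 4 mm deep, in the dark steel shuttle plate (64 x 204 mm, its top 24 mm above the work surface), so a seated blank has its centre 4 mm above this point and stands 4 mm proud of the plate. The point's x axis is the way the shuttle slides in; y runs along the row of cavities; z is up; the four cavities are 50 mm apart
- cavity_square (a point): centre of the floor of the die cavity for the square blank: square, 37 x 37 mm, sides along its x and y axes, 4 mm deep, in the dark steel shuttle plate (64 x 204 mm, its top 24 mm above the work surface), so a seated blank has its centre 4 mm above this point and stands 4 mm proud of the plate. The point's x axis is the way the shuttle slides in; y runs along the row of cavities; z is up; the four cavities are 50 mm apart
- cavity_oblong (a point): centre of the floor of the die cavity for the oblong blank: oblong, 27 mm along x by 47 mm along y, 4 mm deep, in the dark steel shuttle plate (64 x 204 mm, its top 24 mm above the work surface), so a seated blank has its centre 4 mm above this point and stands 4 mm proud of the plate. The point's x axis is the way the shuttle slides in; y runs along the row of cavities; z is up; the four cavities are 50 mm apart
- cavity_disc (a point): centre of the floor of the die cavity for the small round blank: round, 31 mm across, 4 mm deep, in the dark steel shuttle plate (64 x 204 mm, its top 24 mm above the work surface), so a seated blank has its centre 4 mm above this point and stands 4 mm proud of the plate. The point's x axis is the way the shuttle slides in; y runs along the row of cavities; z is up; the four cavities are 50 mm apart
- finished_round_centre (a point): centre, half-way up, of a finished blue ceramic part, round, 40 mm diameter, 8 mm thick, 30 g, lying in the round cavity at the start and standing 4 mm proud of the plate; cracks like the white ones. May be absent in a given start
- finished_square_centre (a point): centre, half-way up, of a finished blue ceramic part, square, 34 x 34 mm, sides along its x and y axes, 8 mm thick, 30 g, lying in the square cavity at the start and standing 4 mm proud of the plate; cracks like the white ones. May be absent in a given start
- tray_floor (a point): centre of the floor of the green tray for finished parts, fixed, 170 mm (its x axis) by 75 mm outside, floor 2 mm thick, rim 2 mm thick and 6 mm above the work surface
- shuttle (a joint): travel of the shuttle in m: 0 fully out (loading), 0.105 home under the platen, against its stop; slides with about 2 N drag and stays where it is left
- shuttle_handle (a point): middle of the shuttle's upright orange grip: 12 mm thick along the shuttle's travel, 40 mm wide, from 11 to 41 mm above the work surface, this point 28 mm above it, 88 mm from the middle line of the cavities; joined to the plate by two thin stalks. Moves with the shuttle; axes as the cavities'
- pawl (a joint): angle of the brass pawl in rad: 0 to 0.1 engaged (its strut stands under the catch of the platen and blocks it), 0.75 fully thrown back; its pivot is stiff (about 1 N at the paddle) and it stays where it is left. From 0.35 the platen is free
- pawl_paddle (a point): middle of the underside of the yellow paddle (30 mm along the shuttle's travel x 36 mm x 5 mm) on the pawl's tail, 48 mm above the work surface when engaged, nothing under it. Tail and pivot lie inward (+x of the cavity points): pivot 100 mm inward, 28 mm above the surface. Lifted from beneath by about 60 mm it swings in an arc about the pivot and is fully thrown back
- platen (a joint): how far the platen has been lowered in m: 0 up, 0.042 fully down on its stop; stiff in its guides, so that it stays where it is left and takes about 5 N of push; keep it slower than 0.15 m/s. Its two steel guide posts stand 113 mm either side of the knob and rise to 143 mm above the work surface
- platen_knob (a point): middle of the red knob on top of the blue platen: 22 mm diameter, upright, 30 mm tall from 17 mm below to 13 mm above this point, which is 125 mm above the work surface while the platen is up and 83 mm when fully down; the platen's top is 23 mm below this point, and 44 mm deep along the shuttle's travel
- rod_grip (a point): the lifting rod, where to grip it (its balance point, middle of its thickness): yellow square handle 13 x 13 mm, 90 mm long, with a steel shaft 8 mm thick and 70 mm long; x axis points along the rod to the shaft's tip, 102 mm from here; the butt is 58 mm behind; 50 g
- rod_tip (a point): the free end of the steel shaft of the lifting rod, on its axis
- mat_centre (a point): centre of the top of the black rubber tool mat, 190 mm (its x axis) by 50 mm, 2 mm thick, fixed, on which the rod lies
- loupe: black eye loupe, 35 x 29 mm, bystander; origin at its underside
- tin: round tin with glass lid, 69 x 20 mm, bystander; origin at its underside
- tweezers: brass tweezers, 17 x 126 x 5 mm, bystander; origin at the underside
- putty_lump: green putty lump, 30 x 32 x 16 mm, bystander; origin at its underside

How it is judged:
By the outcome, as a careful person would: the job done as asked, in the order asked, and still so for the second after the job is handed in, with the robot touching nothing.
Of finished_round, finished_square only 1 to 2 are there at a start; the rules pass over those that are not, and their reading is None.
Of blank_round, blank_square, blank_oblong, blank_disc only 3 to 4 are there at a start; the rules pass over those that are not, and their reading is None.
At some moment in a run one of rod may be knocked a few centimetres aside while the robot is not near it.
Once in a run the grip may slacken for a moment while it holds something.
It also fails if it takes over 208 s, if anything falls off the work surface, if the arm or the gripper's body presses on something with over 40 N, if the wrist force passes 120 N, or if a joint passes its speed limit or range.

### The arm

A 6-joint arm with a two-finger parallel gripper is mounted at the origin on a cart in front of the work surface, level with it; the furniture and walls round the work are solid. World frame = base frame: x ahead of the robot, y to its left, z up, the work surface at z = 0. Lengths are in m, angles in rad, forces in N, time in s.
With the tool pointing down it reaches from about 0.35 to 0.85 m from the base axis. Payload 8.1 kg.
Tool frame: the origin (TCP) lies at the very end of the fingers, on their centre line; the grasp point (between the pads) lies 19 mm behind it; z points along the fingers, y is the line along which they close (so a half turn about z gives the same grasp; the last joint's range is limited). The gripper opens to 93 mm and grips with 3 to 60 N. Pads are 15 mm wide; open, the fingers measure 128 mm over their backs; the gripper's body (75 mm by 188 mm) begins 65 mm behind the grasp point.
Start: joints at [-0.085, 0.13, 1.488, -0, 1.523, -0.085], TCP at [0.6, 0, 0.198] pointing down, gripper open.
Joint ranges: [-2.96, 2.96], [-0.89, 2.26], [0.02, 2.5], [-1.34, 4.48], [0, 2.73], [-2.66, 2.66]. Speed limits (rad/s): [2.39, 2.39, 2.79, 3.14, 3.14, 3.14].

### API

Orientations are given as a rotation vector (axis times angle).
In Python, from plant import read_state, eyes, workorder gives the robot as it stands. The module is installed in compiled form; this text tells all that it offers.
- The arm moves only by the tool play_rows, never from a script. Its argument "targets" is one flat list of numbers, 4 for each row, row after row: the shift along the tool's x, y, z in cm, then the turn about the tool's z in degrees. In form: [dx, dy, dz, roll, dx, dy, dz, roll, ...]. A call has 1 to 8 rows; each row is the pose to reach, as a shift and turn from the pose commanded when the call began, along the tool's axes at that moment; what a row does not reach only later rows make up. A row lasts 1/12 s, in which the tool goes at most 41.7 mm and 7.16 degrees, less where a joint would pass 70% of its speed; a pose out of reach is approached as far as the arm can. A call with a gripper value outside its range is refused whole. "grip" is the finger opening in cm, from 0 to 9.3, set as the call begins (left out, the last holds). The fingers move at their own pace and stop on an object; "grip_force" is the grip in N (left out, the last holds). Time passes only in rows, so rows that repeat a pose let the fingers close. It gives the time, the measured TCP pose, the force, the opening and the grip force at its end, in the units of the state.
- read_state(): the state, without advancing time (a new reading comes with each control period).
- eyes.read_camera(name): name is "scene" or "side" or "wrist"; returns a dict with "image" (384x512x3 uint8, red, green, blue), "vfov" (degrees; the focal length in pixels is half the picture's height over the tangent of half this angle, whatever the lens; pixels are square), "cx", "cy" (the principal point, pixels), "cam_to_world" (4x4, takes a point from camera to world coordinates); the wrist camera has in their place "T_tool_cam" (4x4, takes a point from camera to tool coordinates, whose origin is the TCP and whose axes are the flange's). Camera axes: x right, y up, looking along -z (the intrinsics and any distortion apply to the point x, -y, -z); pixel columns grow to the right and rows downward; lengths in m; the calibration is good to about 2 mm. A picture is of the moment at which its call begins: read the wrist's pose just before it. There is no depth.
- workorder.close_job(): hands the job in; it is judged then, once.
The state is a dict: "t": time; "q": joint angles; "dq": joint speeds; "joint_torque": joint torques, N m; "tool_pos": TCP position; "orientation": TCP orientation; "force": force on the tool from outside, world axes, zero at the start; "wrist_torque": the same for the moment, N m; "opening": finger opening in m; "gripper_force": force on a finger pad.
Only numpy, scipy, OpenCV 4.12 (cv2) and the standard library are available. Lean on these libraries where they do the work, as an engineer would, in place of code of your own. Each camera call takes 0.05 s, during which the arm holds its last target. There are 200 camera calls.

## Working session

There is one attempt and no reset: what is moved stays moved. The work goes in short steps, Python scripts to look and compute and a tool call to move; the robot and the scene stay as the last step left them, time stands still between calls to the robot, and variables do not carry over. Pictures are saved under pics/ and viewed, at most 14 in all, crops included, and the job is handed in when it is done.

Besides the shell and the picture viewer there is one more tool, called as a command line: name --argument value ..., lists and objects as JSON in quotes. play_rows: Moves the arm, as the interface text tells. Its arguments: {"type":"object","properties":{"targets":{"type":"array"},"grip":{"type":"number"},"grip_force":{"type":"number"}},"required":["targets"]}

```bash
mkdir -p pics; cat > h.py <<'E'
import numpy as np, cv2
from plant import read_state, eyes
from scipy.spatial.transform import Rotation as R
def shot(name,fn=None):
    s=read_state(); c=eyes.read_camera(name); im=c["image"]
    if "cam_to_world" in c: T=np.array(c["cam_to_world"])
    else:
        W=np.eye(4); W[:3,:3]=R.from_rotvec(s["orientation"]).as_matrix(); W[:3,3]=s["tool_pos"]; T=W@np.array(c["T_tool_cam"])
    f=im.shape[0]/2/np.tan(np.radians(c["vfov"])/2)
    d=dict(im=im,T=T,f=f,cx=c["cx"],cy=c["cy"],keys={k:c[k] for k in c if k not in("image","cam_to_world","T_tool_cam")})
    if fn: cv2.imwrite("pics/"+fn,im[:,:,::-1]); np.save("pics/"+fn+".npy",d,allow_pickle=True)
    return d
def load(fn): return np.load("pics/"+fn+".npy",allow_pickle=True).item()
def ray(d,u,v):
    r=d["T"][:3,:3]@np.array([(u-d["cx"])/d["f"],-(v-d["cy"])/d["f"],-1.]); return d["T"][:3,3],r/np.linalg.norm(r)
def plane(d,u,v,z):
    o,r=ray(d,u,v); return o+r*(z-o[2])/r[2]
def tri(obs):
    A=np.zeros((3,3));b=np.zeros(3)
    for d,u,v in obs:
        o,r=ray(d,u,v);P=np.eye(3)-np.outer(r,r);A+=P;b+=P@o
    return np.linalg.solve(A,b)
def proj(d,p):
    q=np.linalg.inv(d["T"])@np.append(p,1); return d["cx"]+d["f"]*q[0]/-q[2], d["cy"]-d["f"]*q[1]/-q[2]
E
python3 - <<'E'
from h import *
for n in("scene","side","wrist"):
    d=shot(n,n+"0.png"); print(n,d["keys"],d["f"],d["T"].round(3).tolist())
a=np.hstack([cv2.imread(f"pics/{n}0.png") for n in("scene","side")])
print(read_state())
E
```

```text
scene {'vfov': 46.7311590519687, 'cx': 251.997196651183, 'cy': 191.81968691315575} 444.41813043207344 [[-0.72, -0.514, 0.466, 0.912], [0.694, -0.539, 0.478, 0.373], [0.005, 0.668, 0.744, 0.744], [0.0, 0.0, 0.0, 1.0]]
side {'vfov': 51.023922369326975, 'cx': 253.26161399934398, 'cy': 191.99155692126362} 402.32020170437966 [[0.894, 0.249, -0.372, 0.146], [-0.448, 0.496, -0.744, -0.725], [-0.001, 0.832, 0.555, 0.644], [0.0, 0.0, 0.0, 1.0]]
wrist {'vfov': 66.02054607652296, 'cx': 258.7435825046498, 'cy': 191.45504248092783} 295.53805112194107 [[1.0, 0.0, 0.001, 0.6], [-0.001, 0.958, 0.286, 0.08], [-0.001, -0.286, 0.958, 0.385], [0.0, 0.0, 0.0, 1.0]]
{'t': 0.15, 'q': array([-8.53681844e-02,  1.31005643e-01,  1.48900794e+00,  1.61115193e-05,
        1.52298265e+00, -8.54116242e-02]), 'dq': array([-0.00034221, -0.00138646, -0.0025781 ,  0.00205878, -0.00228779,
        0.00129809]), 'joint_torque': array([ 8.59073725e-05, -5.60473788e+01, -4.92333663e+01,  7.68201635e-02,
        3.05504061e-02, -1.41810942e-04]), 'tool_pos': array([5.99547748e-01, 8.65580994e-05, 1.97529344e-01]), 'orientation': array([-2.22062747e+00, -2.22072220e+00,  1.40051983e-03]), 'force': array([ 0.84499635,  0.3994648 , -1.59925925]), 'wrist_torque': array([-0.00961159,  0.02645482,  0.00341528]), 'gripper_force': 0.0, 'opening': 0.09279442970896244}
```

View pics/scene0.png

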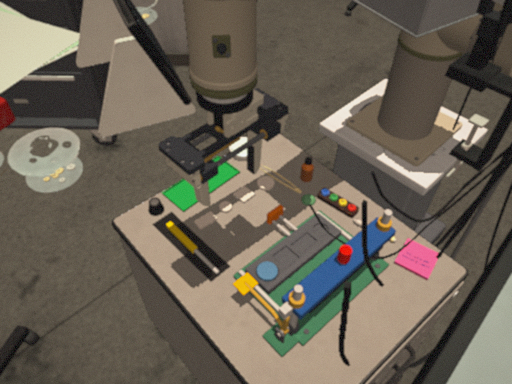

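View pics/side0.png

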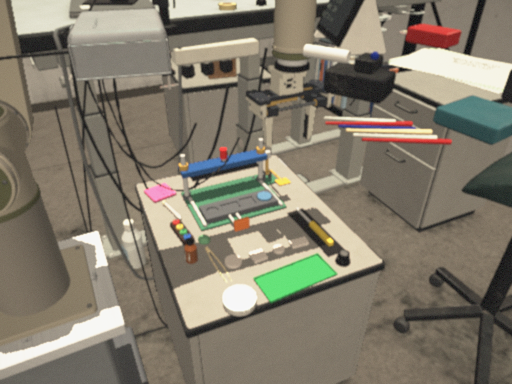

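View pics/wrist0.png

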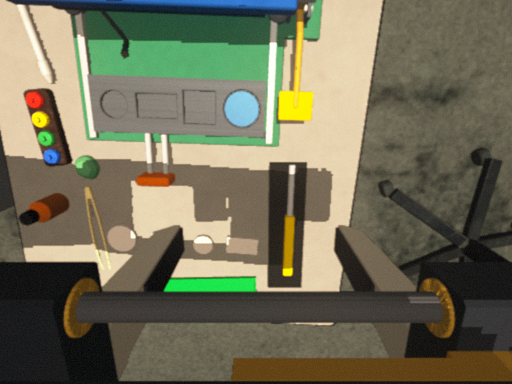

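play_rows --targets '[-3,0,-2,0,-6,0,-4,0,-9,0,-6,0,-12,0,-8,0,-12,0,-8,0,-12,0,-8,0]'

```text
t: 0.65
tool_pos: [0.6005, -0.1216, 0.2795]
orientation: [2.223, 2.217, 0.002]
force: [0.7, -0.6, 0.0]
opening: 0.0925
gripper_force: 0.0
```

```bash
python3 - <<'E'
from h import *
d=shot("wrist","wrist1.png"); print(read_state()["tool_pos"])
cv2.imwrite("pics/wrist1b.png",cv2.resize(d["im"][:,:,::-1],(800,600),interpolation=cv2.INTER_CUBIC))
E
```

```text
[ 0.59996545 -0.12018402  0.27799548]
```

View pics/wrist1b.png

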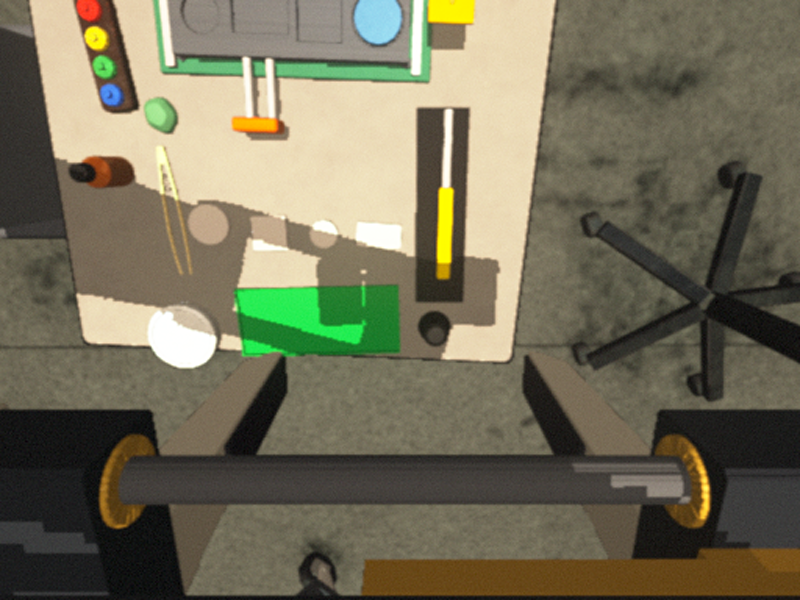

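```bash
cat >> h.py <<'E'
HS={"blue":((95,90,80),(112,255,255)),"yel":((22,150,120),(32,255,255)),"orange":((5,180,120),(14,255,255)),"green":((55,200,60),(70,255,255)),"red":((0,200,120),(4,255,255))}
def blobs(d,col,amin=40):
    h=cv2.cvtColor(d["im"],cv2.COLOR_RGB2HSV); m=cv2.inRange(h,*map(np.array,HS[col])); 
    cs,_=cv2.findContours(m,cv2.RETR_EXTERNAL,cv2.CHAIN_APPROX_NONE)
    out=[]
    for c in cs:
        if cv2.contourArea(c)>amin:
            out.append((cv2.contourArea(c),)+cv2.minAreaRect(c))
    return sorted(out,key=lambda o:-o[0])
E
python3 - <<'E'
from h import *
np.set_printoptions(precision=4,suppress=True)
W0,W1=load("wrist0.png"),load("wrist1.png");S=load("scene0.png");D=load("side0.png")
for c in HS:
  for n,d in(("W0",W0),("W1",W1),("S",S),("D",D)):
    for b in blobs(d,c)[:5]: print(c,n,b[0],np.round(b[1],1),np.round(b[2],1),round(b[3],1),plane(d,*b[1],.01))
for n,u,v in(("round",208,224),("square",268,230),("disc",323,234),("oblong",379,235)):
    print(n,plane(W1,u/1.5625,v/1.5625,.008))
E
```

```text
blue W0 1301.0 [167.   5.] [ 10. 260.] 90.0 [0.4969 0.1854 0.01  ]
blue W0 848.5 [241.  108.5] [33. 32.] 90.0 [0.5774 0.0742 0.01  ]
blue W0 171.0 [ 51.5 156. ] [14. 15.] 90.0 [0.3337 0.0158 0.01  ]
blue W1 670.5 [241.5  14. ] [28. 29.] 90.0 [0.5782 0.0755 0.01  ]
blue W1 128.0 [71.1 60.4] [13.8 12.6] 76.0 [0.3344 0.0179 0.01  ]
blue S 1714.0 [329.3 273.6] [ 27.5 102.7] 48.4 [0.4909 0.1542 0.01  ]
blue S 450.5 [374.4 235.1] [24. 36.] 48.6 [0.3534 0.16   0.01  ]
blue S 255.0 [266.8 270.9] [17.4 19.3] 71.6 [0.5727 0.0676 0.01  ]
blue D 810.0 [223.1 162. ] [14.  86.9] 77.3 [0.5628 0.3233 0.01  ]
yel W0 1161.5 [295.  71.] [98. 34.] 90.0 [0.642  0.1168 0.01  ]
yel W0 479.5 [288.1 245.9] [10.  60.1] 2.2 [ 0.6401 -0.1114  0.01  ]
yel W0 191.5 [ 40.  119.5] [15. 16.] 90.0 [0.3286 0.0613 0.01  ]
yel W1 494.5 [284.3 149. ] [10.  58.2] 1.8 [ 0.6408 -0.1097  0.01  ]
yel W1 388.5 [288.5   7. ] [14. 29.] 90.0 [0.6423 0.0838 0.01  ]
yel W1 156.5 [61. 24.] [14. 14.] 90.0 [0.3291 0.0641 0.01  ]
yel W1 53.5 [162.5  79. ] [ 4. 23.] 90.0 [ 0.462  -0.0075  0.01  ]
yel S 222.0 [244.9 283.2] [15.8 19.2] 48
[... 284 characters left out ...]
3036 -0.0576  0.01  ]
orange W1 147.5 [ 62.9 109.2] [19.5 13.9] 75.1 [ 0.3097 -0.0491  0.01  ]
orange S 119.5 [274.8 214.2] [ 8.8 20.1] 54.5 [ 0.4614 -0.019   0.01  ]
orange D 100.5 [241.1 223.7] [ 9.2 14.3] 76.0 [0.4788 0.0093 0.01  ]
green W0 1038.0 [209.  284.5] [13. 90.] 90.0 [ 0.5261 -0.1738  0.01  ]
green W1 2395.5 [201.  205.5] [ 41. 100.] 90.0 [ 0.5062 -0.2018  0.01  ]
red W0 207.5 [ 34.5 100. ] [16. 17.] 90.0 [0.3268 0.0843 0.01  ]
red W1 149.5 [56.5  6.5] [13. 15.] 90.0 [0.3271 0.0853 0.01  ]
red S 115.5 [345.  253.5] [17. 10.] 90.0 [0.4328 0.1464 0.01  ]
round [ 0.407  -0.1003  0.008 ]
square [ 0.4658 -0.1065  0.008 ]
disc [ 0.5201 -0.1107  0.008 ]
oblong [ 0.5759 -0.1119  0.008 ]
```

play_rows --targets '[3.5,-1.6,2,0,7,-3.2,4,0,10.5,-4.8,6,0,14,-6.4,9,0,16,-8,12,0,16,-8,12,0,16,-8,12,0]'

```text
t: 1.28
tool_pos: [0.5156, 0.0429, 0.1536]
orientation: [-2.212, -2.222, 0.009]
force: [0.2, -0.5, -0.7]
opening: 0.0931
gripper_force: 0.0
```

```bash
python3 - <<'E'
from h import *
d=shot("wrist","wrist2.png"); print(read_state()["tool_pos"])
cv2.imwrite("pics/wrist2b.png",cv2.resize(d["im"][:,:,::-1],(800,600),interpolation=cv2.INTER_CUBIC))
E
```

```text
[0.51809753 0.04147478 0.15639169]
```

View pics/wrist2b.png

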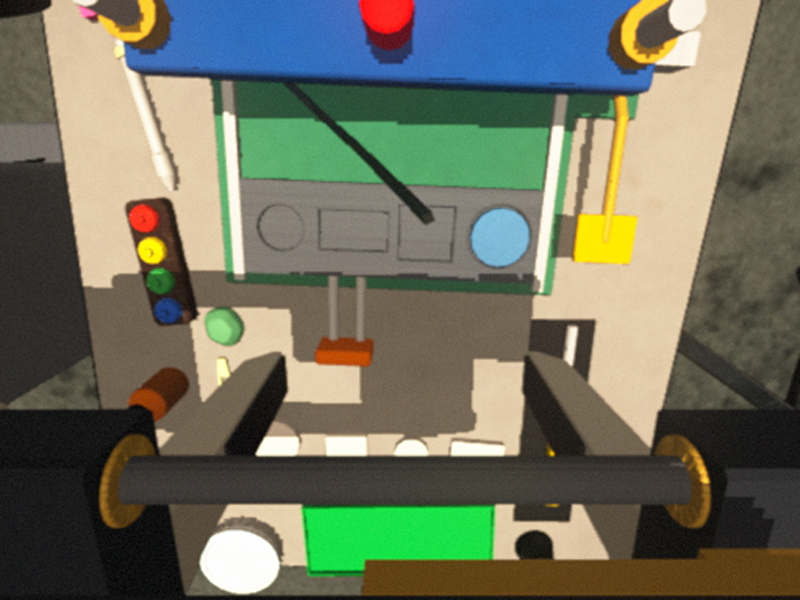

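```bash
python3 - <<'E'
from h import *
np.set_printoptions(precision=4,suppress=True)
W0,W1,W2=load("wrist0.png"),load("wrist1.png"),load("wrist2.png");S=load("scene0.png")
p=tri([(W0,125,55),(W2,275,137.6)]); print(p,proj(S,p),proj(W0,p),proj(W2,p))
for u,v in((125,55),(105,15)): print(plane(W0,u,v,.02))
for u,v in((430,215),(290,85)): print(plane(W2,u/1.5625,v/1.5625,.02))
q=lambda u,v,z:print(u,v,plane(W2,u/1.5625,v/1.5625,z))
print("cav top z.024");q(281,228,.024);q(353,230,.024);q(427,233,.024);q(499,238,.028)
print("paddle z.053");[q(u,v,.053) for u,v in((578,214),(635,215),(631,264),(574,262))]
print("rails");q(536,290,.02);q(552,290,.02);q(232,280,.02)
print("knob",tri([(S,345,253.5),(W2,386/1.5625,10/1.5625)]))
print("post R");q(686,14,.143);q(645,50,.102);q(645,90,.102)
for c in("blue","orange","yel"):
    for b in blobs(W2,c)[:4]:print(c,b)
bl=[(W0,241,108.5),(W1,241.5,14),(W2,499/1.5625,238/1.5625)]; print("fin tri",tri(bl))
S2=shot("scene","scene2.png")
E
```

```text
[0.523  0.1074 0.2007] (np.float64(309.81258452370565), np.float64(204.2092922094998)) (np.float64(125.31725219118022), np.float64(54.244952536708496)) (np.float64(274.5215944475379), np.float64(138.46521135987385))
[0.4475 0.1329 0.02  ]
[0.4308 0.1731 0.02  ]
[0.5319 0.0879 0.02  ]
[0.4408 0.1698 0.02  ]
cav top z.024
281 228 [0.4295 0.079  0.024 ]
353 230 [0.479  0.0779 0.024 ]
427 233 [0.5299 0.0761 0.024 ]
499 238 [0.5787 0.0735 0.028 ]
paddle z.053
578 214 [0.6215 0.0925 0.053 ]
635 215 [0.6565 0.0921 0.053 ]
631 264 [0.6585 0.0613 0.053 ]
574 262 [0.6223 0.0624 0.053 ]
rails
536 290 [0.6093 0.0347 0.02  ]
552 290 [0.6208 0.0348 0.02  ]
232 280 [0.3903 0.041  0.02  ]
knob [0.5076 0.1824 0.1254]
post R
686 14 [0.6211 0.1769 0.143 ]
645 50 [0.6263 0.1732 0.102 ]
645 90 [0.6289 0.1561 0.102 ]
blue (14082.0, (249.0, 29.0), (58.0, 338.0), 90.0)
blue (1034.0, (319.38458251953125, 151.4230499267578), (36.055511474609375, 37.442264556884766), 33.690067291259766)
blue (178.5, (106.75001525878906, 198.25001525878906), (15.55634880065918, 14.849242210388184), 45.0)
orange (503.5, (219.8784637451172, 224.30938720703125), (35.6348876953125, 17.029062271118164), 3.012787342071533)
orange (204.5, (94.82195281982422, 256.64984130859375), (23.205698013305664, 13.945208549499512), 29.357751846313477)
yel (1362.5, (391.76202392578125, 115.53492736816406), (36.93975830078125, 108.30815887451172), 7.594643592834473)
yel (347.5, (413.4992370605469, 19.64020347595215), (39.17337417602539, 32.74077606201172), 74.35775756835938)
yel (216.5, (96.5, 160.0), (16.0, 17.0), 90.0)
yel (213.5, (83.6123046875, 14.356340408325195), (21.46562385559082, 34.2883186340332), 67.06790161132812)
fin tri [0.5789 0.0731 0.0232]
```

View pics/scene2.png

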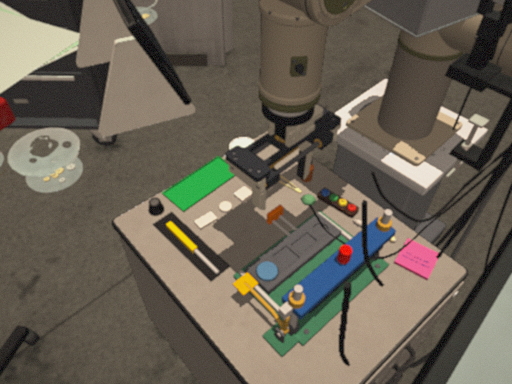

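```bash
python3 - <<'E'
from h import *
S,D=load("scene2.png"),shot("side","side2.png")
for P in([.523,.107,.2],[.45,.16,.08]): print(proj(S,P),proj(D,P))
a=cv2.resize(S["im"][170:350,230:410],(400,400),interpolation=3);b=cv2.resize(D["im"][130:240,160:300],(400,400*110//140),interpolation=3)
b=np.vstack([b,np.zeros((400-b.shape[0],400,3),np.uint8)])
cv2.imwrite("pics/z1.png",np.hstack([a,b])[:,:,::-1])
E
```

```text
(np.float64(309.5823254511454), np.float64(204.38831191819136)) (np.float64(239.1049184123192), np.float64(137.25343664064604))
(np.float64(351.2125143457866), np.float64(241.83127890342462)) (np.float64(207.15271801791877), np.float64(175.25837304104098))
```

View pics/z1.png

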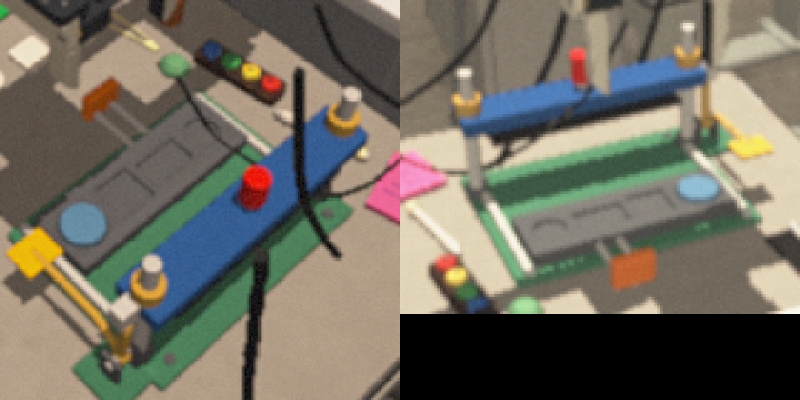

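play_rows --targets '[0.5,1,1,7,1,2,2,14,1.5,3,3,21,2,4,4,28,2.5,5,4,35,3.2,6.1,4,42,3.2,6.1,4,49,3.2,6.1,4,56]' --grip 5 --grip_force 3

```text
t: 2.1
tool_pos: [0.5837, 0.0711, 0.1201]
orientation: [3.007, 0.907, 0.005]
force: [-0.5, -0.7, -0.5]
opening: 0.0505
gripper_force: 0.0
```

```bash
cat >> h.py <<'E'
def state():
    s=read_state();Rm=R.from_rotvec(s["orientation"]).as_matrix();print("t",round(s["t"],2),"pos",s["tool_pos"].round(4),"xax",Rm[:,0].round(3),"yax",Rm[:,1].round(3),"zax",Rm[:,2].round(3),"F",s["force"].round(1),"op",round(s["opening"],4),"gf",round(s["gripper_force"],1));return s,Rm
def go(p,quiet=False):
    s,Rm=state();print("shift cm",(Rm.T@(np.array(p)-s["tool_pos"])*100).round(2))
E
python3 - <<'E'
from h import *
go([.579,.0735,.0265])
d=shot("wrist","wrist3.png")
for b in blobs(d,"blue")[:3]: print(b, plane(d,*b[1],.028))
cv2.imwrite("pics/wrist3b.png",cv2.resize(d["im"][:,:,::-1],(640,480),interpolation=cv2.INTER_CUBIC))
E
```

```text
t 2.1 pos [0.5837 0.0711 0.1201] xax [0.833 0.553 0.003] yax [ 0.553 -0.833  0.002] zax [ 0.003 -0.    -1.   ] F [-0.5 -0.7 -0.5] op 0.0505 gf 0.0
shift cm [-0.28 -0.48  9.36]
(11246.0, (95.7959213256836, 186.445068359375), (68.46658325195312, 263.9060974121094), 31.759479522705078) [0.49662488 0.20589369 0.028     ]
(919.0, (253.5, 191.0), (36.0, 37.0), 90.0) [0.57826104 0.07409549 0.028     ]
(139.5, (138.70826721191406, 60.816307067871094), (12.543752670288086, 26.461557388305664), 77.19573211669922) [0.62207384 0.22274342 0.028     ]
```

View pics/wrist3b.png

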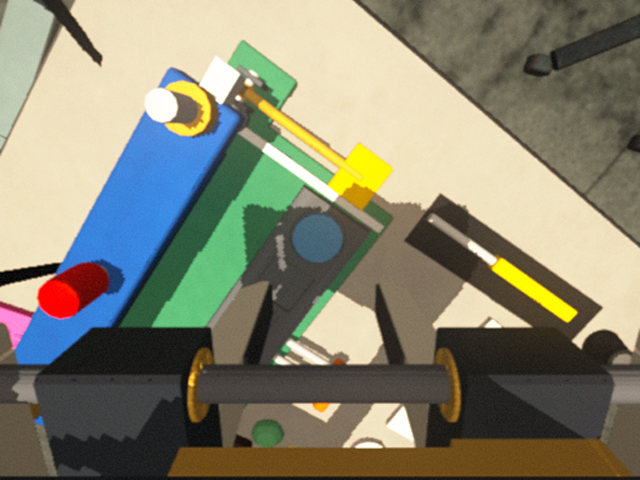

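play_rows --targets '[-0.1,-0.2,2.5,4,-0.1,-0.2,5,4,-0.1,-0.2,7,4,-0.1,-0.2,7.8,4,-0.1,-0.2,7.8,4,-0.1,-0.2,7.8,4]'

```text
t: 2.65
tool_pos: [0.58, 0.0726, 0.0414]
orientation: [3.034, 0.814, 0.001]
force: [0.4, 0.8, -0.8]
opening: 0.05
gripper_force: 0.0
```

```bash
python3 - <<'E'
from h import *
go([.5785,.0738,.0262])
E
```

```text
t 2.65 pos [0.58   0.0726 0.0414] xax [0.866 0.5   0.001] yax [ 0.5   -0.866  0.   ] zax [ 0.001 -0.    -1.   ] F [ 0.4  0.8 -0.8] op 0.05 gf 0.0
shift cm [-0.07 -0.18  1.52]
```

play_rows --targets '[-0.1,-0.2,0.7,0,-0.1,-0.2,1.2,0,-0.1,-0.2,1.4,0,-0.1,-0.2,1.4,0]'

```text
t: 2.98
tool_pos: [0.5769, 0.0744, 0.0261]
orientation: [-3.034, -0.814, 0.001]
force: [-0.2, -0.2, -0.3]
opening: 0.05
gripper_force: 0.0
```

play_rows --targets '[0,0,0,0,0,0,0,0,0,0,0,0,0,0,0,0,0,0,0,0,0,0,0,0]' --grip 3.5

```text
t: 3.48
tool_pos: [0.5772, 0.0743, 0.0264]
orientation: [3.034, 0.813, 0.0]
force: [-0.0, 0.7, 0.4]
opening: 0.035
gripper_force: 0.0
```

play_rows --targets '[0,0,0,0,0,0,0,0,0,0,0,0]' --grip 5

```text
t: 3.73
tool_pos: [0.5772, 0.0743, 0.0263]
orientation: [-3.035, -0.813, 0.0]
force: [-0.7, 0.6, 0.2]
opening: 0.0483
gripper_force: 0.0
```

```bash
python3 - <<'E'
from h import *
state()
d=shot("wrist","wrist4.png")
for b in blobs(d,"blue")[:3]: print(b, plane(d,*b[1],.028))
cv2.imwrite("pics/wrist4b.png",cv2.resize(d["im"][100:384,100:400,::-1],(600,568),interpolation=cv2.INTER_CUBIC))
E
```

```text
t 3.73 pos [0.5772 0.0743 0.0263] xax [ 0.866  0.5   -0.   ] yax [ 0.5   -0.866 -0.   ] zax [-0.  0. -1.] F [-0.7  0.6  0.2] op 0.0483 gf 0.0
(15768.0, (33.94212341308594, 163.21701049804688), (120.48284912109375, 247.4617919921875), 25.790830612182617) [0.54263986 0.22092565 0.028     ]
(2321.0, (260.5, 223.5), (53.0, 57.0), 90.0) [0.57895105 0.07460949 0.028     ]
(249.0, (34.872459411621094, 21.237049102783203), (39.10246276855469, 15.543675422668457), 2.935673236846924) [0.62171676 0.24557519 0.028     ]
```

View pics/wrist4b.png

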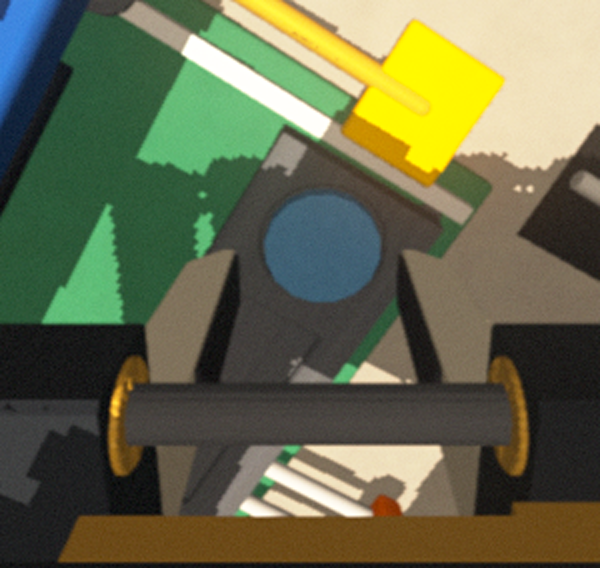

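```bash
python3 - <<'E'
from h import *
W=[load(f"wrist{i}.png") for i in(2,3,4)]
d=W[2]; s,Rm=state()
for y in(-.024,.024): print([np.round(proj(d,s["tool_pos"]+Rm@np.array([x,y,z])),1) for z in(0,-.019,-.03) for x in (-.0075,.0075)])
print(tri([(W[1],253.5,191),(W[2],260.5,223.5)]),tri([(W[0],319.4,151.4),(W[2],260.5,223.5)]))
print(eyes.read_camera("wrist")["T_tool_cam"])
# plate corner/paddle etc
c=[b for b in blobs(W[1],"blue")+blobs(W[2],"blue")if 800<b[0]<3000];print(c)
E
```

```text
t 3.78 pos [0.5772 0.0744 0.0263] xax [ 0.866  0.5   -0.   ] yax [ 0.5   -0.866 -0.   ] zax [-0.  0. -1.] F [ 0.  -0.1  0. ] op 0.0491 gf 0.0
[array([224.9, 234.8]), array([224.2, 214.6]), array([221.6, 247.6]), array([220.7, 225.7]), array([219.4, 256.3]), array([218.4, 233.2])]
[array([294.1, 234.8]), array([294.8, 214.5]), array([297.5, 247.6]), array([298.4, 225.6]), array([299.8, 256.2]), array([300.8, 233.1])]
[0.57651406 0.0731137  0.02120438] [0.57879019 0.07445235 0.02754788]
[[-8.51346043e-04  9.58159137e-01  2.86234771e-01  8.00341120e-02]
 [ 9.99999615e-01  8.76884031e-04  3.89584683e-05 -5.16743284e-04]
 [-2.13666288e-04  2.86234694e-01 -9.58159514e-01 -1.87889756e-01]
 [ 0.00000000e+00  0.00000000e+00  0.00000000e+00  1.00000000e+00]]
[(919.0, (253.5, 191.0), (36.0, 37.0), 90.0), (2321.0, (260.5, 223.5), (53.0, 57.0), 90.0)]
```

play_rows --targets '[0.1,0.1,0.1,0,0.1,0.1,0.1,0,0.1,0.1,0.2,0,0.1,0.1,0.2,0]'

```text
t: 4.17
tool_pos: [0.5784, 0.074, 0.0241]
orientation: [-3.034, -0.813, 0.0]
force: [-0.1, 1.0, -0.5]
opening: 0.05
gripper_force: 0.0
```

play_rows --targets '[0,0,0.1,0,0,0,0.1,0,0,0,0.1,0]'

```text
t: 4.42
tool_pos: [0.5784, 0.074, 0.0232]
orientation: [-3.035, -0.813, 0.0]
force: [-0.1, 0.0, 0.5]
opening: 0.0501
gripper_force: 0.0
```

play_rows --targets '[0,0,0.1,0,0,0,0.2,0,0,0,0.2,0]'

```text
t: 4.67
tool_pos: [0.5784, 0.074, 0.0211]
orientation: [-3.035, -0.813, 0.001]
force: [0.6, -0.0, 0.5]
opening: 0.05
gripper_force: 0.0
```

play_rows --targets '[0,0,0,0,0,0,0,0,0,0,0,0,0,0,0,0,0,0,0,0,0,0,0,0]' --grip 3.5

```text
t: 5.17
tool_pos: [0.5786, 0.074, 0.0214]
orientation: [-3.035, -0.813, -0.0]
force: [-0.0, -0.1, -0.3]
opening: 0.0351
gripper_force: 0.0
```

play_rows --targets '[0,0,0,0,0,0,0,0,0,0,0,0,0,0,0.1,0,0,0,0.2,0,0,0,0.3,0,0,0,0.3,0]' --grip 5

```text
t: 5.75
tool_pos: [0.5783, 0.074, 0.0179]
orientation: [-3.034, -0.813, 0.001]
force: [0.1, -1.0, 0.5]
opening: 0.0497
gripper_force: 0.0
```

play_rows --targets '[0,0,0.1,0,0,0,0.2,0,0,0,0.3,0,0,0,0.3,0]'

```text
t: 6.08
tool_pos: [0.5784, 0.074, 0.015]
orientation: [-3.034, -0.813, 0.001]
force: [-0.9, -0.8, -0.3]
opening: 0.05
gripper_force: 0.0
```

play_rows --targets '[0,0,0.1,0,0,0,0.2,0,0,0,0.3,0,0,0,0.3,0]'

```text
t: 6.42
tool_pos: [0.5784, 0.074, 0.012]
orientation: [-3.034, -0.813, 0.001]
force: [-0.8, 0.4, -0.0]
opening: 0.0498
gripper_force: 0.0
```

```bash
python3 - <<'E'
from h import *
state()
d=shot("wrist","wrist5.png");s=shot("side","side5.png");c=shot("scene","scene5.png")
a=cv2.resize(d["im"][150:300,180:340],(400,375),interpolation=3)
p=[int(x) for x in proj(s,[.578,.074,.03])];b=cv2.resize(s["im"][p[1]-60:p[1]+40,p[0]-53:p[0]+54],(400,375),interpolation=3)
cv2.imwrite("pics/z5.png",np.hstack([a,b])[:,:,::-1]);print(p)
E
```

```text
t 6.42 pos [0.5784 0.074  0.012 ] xax [ 0.866  0.5   -0.   ] yax [ 0.5   -0.866 -0.   ] zax [-0. -0. -1.] F [-0.8  0.4 -0. ] op 0.0498 gf 0.0
[263, 194]
```

View pics/z5.png

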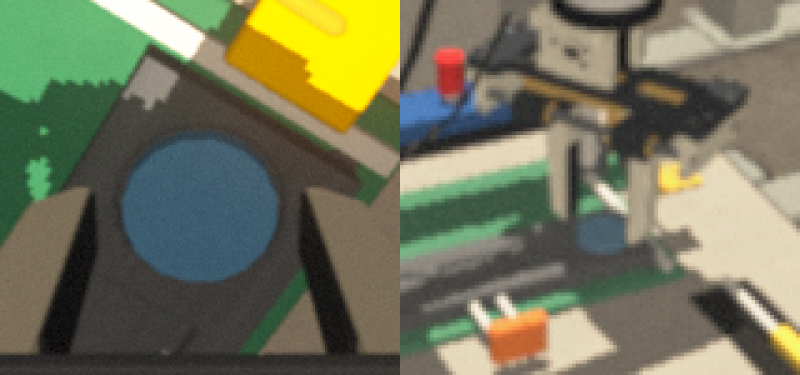

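```bash
python3 - <<'E'
from h import *
A,B=load("wrist2.png"),load("wrist4.png")
k=1.5625
for n,a,b in(("rail in",(536,290),(455,223)),("rail out",(552,290),(472,210)),("pad near-left",(574,262),(343,130)),("pad nl?",(574,262),(430,187)),("pad nr",(631,264),(430,187)),("pad fr",(635,215),(505,80))):
    print(n,tri([(A,a[0]/k,a[1]/k),(B,b[0]/2+100,b[1]/2+100)]).round(4))
E
```

```text
rail in [0.6081 0.0367 0.0228]
rail out [0.6165 0.0389 0.0325]
pad near-left [0.6203 0.0789 0.0613]
pad nl? [0.6204 0.0637 0.058 ]
pad nr [0.6294 0.0771 0.1101]
pad fr [0.6474 0.0846 0.0872]
```

play_rows --targets '[0,0,-2.5,0,0,0,-3.5,-7,0,0,-3.5,-14,0,0,-3.5,-21,0,0,-3.5,-28,0,0,-3.5,-32,0,0,-3.5,-32,0,0,-3.5,-32]' --grip 4.5

```text
t: 7.23
tool_pos: [0.5786, 0.074, 0.0474]
orientation: [2.695, 1.615, 0.0]
force: [0.3, 0.5, 0.2]
opening: 0.0451
gripper_force: 0.0
```

```bash
python3 - <<'E'
from h import *
go([.5787,.0742,.012])
d=shot("wrist","wrist6.png");k=1.5625
for b in blobs(d,"blue")[:3]:
  if 600<b[0]<3000:
    print(b, plane(d,*b[1],.028)); B5=[x for x in blobs(load("wrist5.png"),"blue") if 1500<x[0]<4500][0]; print(B5,tri([(d,*b[1]),(load("wrist5.png"),*B5[1])]))
cv2.imwrite("pics/w6.png",cv2.resize(d["im"][:300,120:420,::-1],(600,600),interpolation=3))
E
```

```text
t 7.23 pos [0.5786 0.074  0.0474] xax [0.472 0.882 0.   ] yax [ 0.882 -0.472  0.   ] zax [ 0.  0. -1.] F [0.3 0.5 0.2] op 0.0451 gf 0.0
shift cm [ 0.02 -0.    3.54]
(1965.5, (259.0, 213.5), (49.0, 52.0), 90.0) [0.57894769 0.07505001 0.028     ]
(2671.5, (259.6500244140625, 233.55001831054688), (61.031951904296875, 56.920989990234375), 18.43494987487793) [0.57848919 0.0741636  0.02614278]
```

View pics/w6.png

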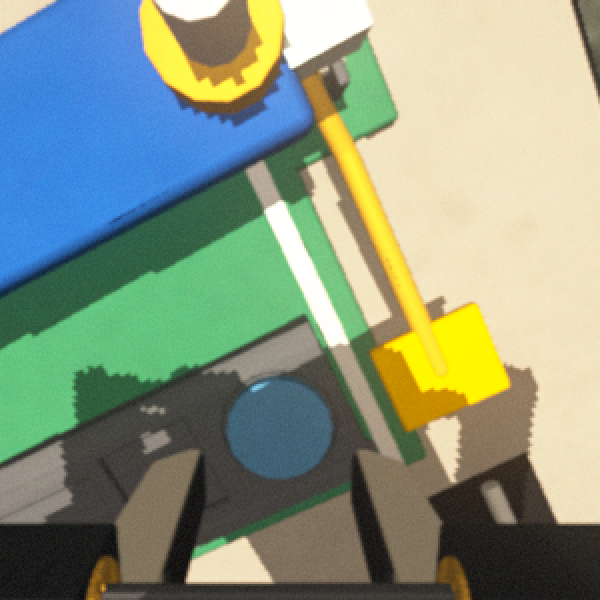

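play_rows --targets '[0,0,1.5,0,0,0,3,0,0,0,3.8,0,0,0,4.0,0,0,0,4.1,0,0,0,4.2,0,0,0,4.3,0,0,0,4.3,0]'

```text
t: 7.95
tool_pos: [0.5791, 0.074, 0.005]
orientation: [2.693, 1.617, 0.001]
force: [-0.2, 0.1, -0.3]
opening: 0.0453
gripper_force: 0.0
```

play_rows --targets '[0,0,0.1,0,0,0,0.2,0,0,0,0.3,0,0,0,0.4,0,0,0,0.4,0]'

```text
t: 8.37
tool_pos: [0.5793, 0.074, 0.0038]
orientation: [2.692, 1.618, 0.001]
force: [-12.8, -0.5, 26.6]
opening: 0.0451
gripper_force: 13.3
```

play_rows --targets '[0,0,-0.2,0,0,0,-0.4,0,0,0,-0.4,0]'

```text
t: 8.62
tool_pos: [0.5791, 0.074, 0.005]
orientation: [2.692, 1.618, 0.002]
force: [0.5, -0.6, 0.8]
opening: 0.0454
gripper_force: 0.0
```

```bash
python3 - <<'E'
from h import *
state()
d=shot("wrist","wrist7.png");b=[x for x in blobs(d,"blue") if 1500<x[0]<4500];print(b)
s=shot("scene","scene7.png");D=shot("side","side7.png")
x=cv2.resize(d["im"][150:300,180:340],(400,375),interpolation=3)
p=[int(v) for v in proj(s,[.6,.074,.03])];y=cv2.resize(s["im"][p[1]-47:p[1]+47,p[0]-50:p[0]+50],(400,375),interpolation=3)
cv2.imwrite("pics/z7.png",np.hstack([x,y])[:,:,::-1])
E
```

```text
t 8.62 pos [0.5791 0.074  0.005 ] xax [0.47  0.883 0.001] yax [ 0.883 -0.47   0.001] zax [ 0.001  0.    -1.   ] F [ 0.5 -0.6  0.8] op 0.0454 gf 0.0
[(2960.5, (258.7500305175781, 238.75003051757812), (61.51828384399414, 62.22539520263672), 45.0)]
```

View pics/z7.png

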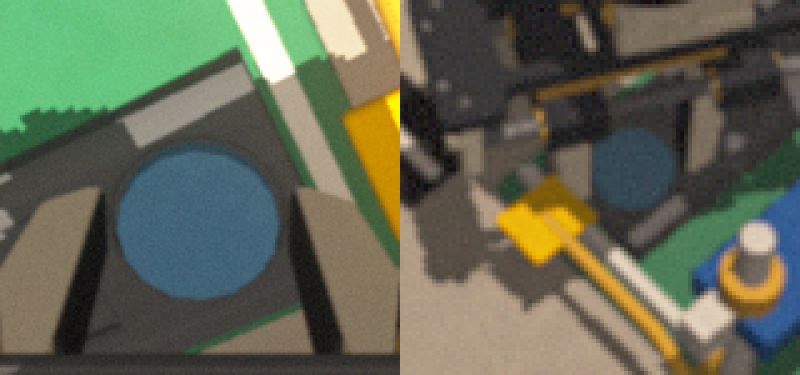

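play_rows --targets '[0,0,-1,0,-0.5,-0.06,-1,7,-0.5,-0.06,-1,7,-0.5,-0.06,0,7,-0.5,-0.06,0.1,7,-0.5,-0.06,0.2,7,-0.5,-0.06,0.2,7]' --grip 4.4

```text
t: 9.35
tool_pos: [0.5769, 0.0699, 0.0039]
orientation: [2.783, 1.455, 0.002]
force: [-3.8, -1.0, 16.0]
opening: 0.0443
gripper_force: 8.2
```

play_rows --targets '[0,0,0.1,0,0,0,0.2,0,0,0,0.2,0]'

```text
t: 9.6
tool_pos: [0.5769, 0.07, 0.0038]
orientation: [2.783, 1.455, 0.002]
force: [-12.3, -1.1, 32.6]
opening: 0.0439
gripper_force: 16.5
```

play_rows --targets '[0,0,-0.2,0,0,0,-0.4,0,0,0,-0.4,0]'

```text
t: 9.85
tool_pos: [0.5755, 0.07, 0.004]
orientation: [-2.785, -1.454, 0.0]
force: [1.9, 0.7, 6.2]
opening: 0.0441
gripper_force: 3.6
```

play_rows --targets '[0,0,0,0,0,0,0,0,0,0,0,0,0,0,0,0,0,0,0,0,0,0,0,0]' --grip 3.5

```text
t: 10.35
tool_pos: [0.5755, 0.0699, 0.004]
orientation: [-2.786, -1.451, 0.001]
force: [1.1, -0.2, 1.6]
opening: 0.0394
gripper_force: 3.3
```

play_rows --targets '[0,0,-0.3,0,0,0,-0.8,0,0,0,-1.8,0,0,0,-3,0,0,0,-4,0,0,0,-5,0,0,0,-5,0,0,0,-5,0]'

```text
t: 11.02
tool_pos: [0.5767, 0.0699, 0.0558]
orientation: [2.786, 1.45, 0.004]
force: [-0.6, -0.0, -0.6]
opening: 0.0399
gripper_force: 3.0
```

```bash
python3 - <<'E'
from h import *
go([.506,-.2018,.054])
d=shot("wrist","wrist8.png");b=[x for x in blobs(d,"blue") if 900<x[0]<5500];print(b)
W1=load("wrist1.png"); g=[b for b in blobs(W1,"green",300)]; print(g[0])
# tray bounds from green mask extents
h=cv2.cvtColor(W1["im"],cv2.COLOR_RGB2HSV); m=cv2.inRange(h,*map(np.array,((50,150,40),(70,255,255)))); ys,xs=np.where(m[170:240]>0); print(xs.min(),xs.max(),ys.min()+170,ys.max()+170)
print(plane(W1,150,182,.006),plane(W1,255,182,.006),plane(W1,154,227,.006),plane(W1,256,225,.006))
E
```

```text
t 11.02 pos [0.5767 0.0699 0.0558] xax [0.574 0.819 0.002] yax [ 0.819 -0.574  0.002] zax [ 0.003  0.    -1.   ] F [-0.6 -0.  -0.6] op 0.0399 gf 3.0
shift cm [-26.31   9.79   0.16]
[(3008.5, (258.6000061035156, 231.3000030517578), (63.0571174621582, 61.71547317504883), 26.56505012512207)]
(2395.5, (201.0, 205.5), (41.0, 100.0), 90.0)
150 255 183 227
[ 0.42555875 -0.16269695  0.006     ] [ 0.59487452 -0.16343019  0.006     ] [ 0.42372798 -0.24127962  0.006     ] [ 0.59601689 -0.23844981  0.006     ]
```

play_rows --targets '[-2,0.8,0,-4,-5.5,2.2,0,-9,-9,3.5,0,-14,-12.5,4.9,0,-19,-16,6.3,0,-24,-19.5,7.6,0,-29,-23,9,0,-35,-26.4,10.3,0,-35]'

```text
t: 11.73
tool_pos: [0.5073, -0.207, 0.0535]
orientation: [-2.213, -2.228, 0.001]
force: [0.5, 0.6, -0.2]
opening: 0.0402
gripper_force: 3.0
```

play_rows --targets '[0,0,0,0,0,0,1.5,0,0,0,3.5,0,0,0,5,0,0,0,5.8,0,0,0,6,0]'

```text
t: 12.23
tool_pos: [0.5067, -0.2042, -0.0082]
orientation: [-2.219, -2.218, 0.002]
force: [0.2, 0.0, -0.3]
opening: 0.0396
gripper_force: 3.0
```

```bash
python3 - <<'E'
from h import *
go([.51,-.205,-.014])
E
```

```text
t 12.23 pos [ 0.5067 -0.2042 -0.0082] xax [0.    1.    0.002] yax [ 1.    -0.    -0.004] zax [-0.004  0.002 -1.   ] F [ 0.2  0.  -0.3] op 0.0396 gf 3.0
shift cm [-0.08  0.33  0.58]
```

play_rows --targets '[0,0.3,0.1,0,0,0.3,0.3,0,0,0.3,0.4,0,0,0.3,0.4,0]'

```text
t: 12.57
tool_pos: [0.5123, -0.2056, -0.009]
orientation: [2.22, 2.221, 0.001]
force: [-0.1, -0.3, -0.5]
opening: 0.0396
gripper_force: 3.0
```

play_rows --targets '[0,0,0.1,0,0,0,0.2,0,0,0,0.2,0]'

```text
t: 12.82
tool_pos: [0.5117, -0.2055, -0.0116]
orientation: [2.221, 2.221, 0.0]
force: [0.1, 0.6, -0.8]
opening: 0.0396
gripper_force: 3.0
```

play_rows --targets '[0,0,0.1,0,0,0,0.2,0,0,0,0.2,0]'

```text
t: 13.07
tool_pos: [0.5114, -0.2054, -0.0139]
orientation: [-2.221, -2.221, 0.0]
force: [-0.1, -0.3, -0.1]
opening: 0.0397
gripper_force: 3.0
```

play_rows --targets '[0,0,0.1,0,0,0,0.1,0,0,0,0.1,0]'

```text
t: 13.32
tool_pos: [0.5115, -0.2055, -0.0146]
orientation: [-2.221, -2.221, 0.0]
force: [-1.7, 0.2, 2.8]
opening: 0.0398
gripper_force: 3.0
```

Contact: release, then rise and look at the row of blanks.

play_rows --targets '[0,0,0,0,0,0,0,0,0,0,0,0,0,0,0,0]' --grip 4.8

```text
t: 13.65
tool_pos: [0.5116, -0.2054, -0.0147]
orientation: [-2.221, -2.221, -0.0]
force: [-0.0, -0.7, 0.2]
opening: 0.0481
gripper_force: 0.0
```

play_rows --targets '[0,0,-1,0,0,0,-3,0,0,-1,-6,0,1,-2,-9,0,1.5,-2.5,-12,0,1.5,-2.5,-12,0,1.5,-2.5,-12,0,1.5,-2.5,-12,0]'

```text
t: 14.32
tool_pos: [0.4867, -0.1905, 0.1057]
orientation: [2.221, 2.221, 0.0]
force: [-0.7, -0.5, -0.7]
opening: 0.0478
gripper_force: 0.0
```

```bash
python3 - <<'E'
from h import *
state()
d=shot("wrist","w9.png")
cv2.imwrite("pics/w9b.png",cv2.resize(d["im"][0:330,60:500,::-1],(800,600),interpolation=3))
E
```

```text
t 14.32 pos [ 0.4867 -0.1905  0.1057] xax [-0.  1. -0.] yax [1.    0.    0.001] zax [ 0.001 -0.    -1.   ] F [-0.7 -0.5 -0.7] op 0.0478 gf 0.0
```

View pics/w9b.png

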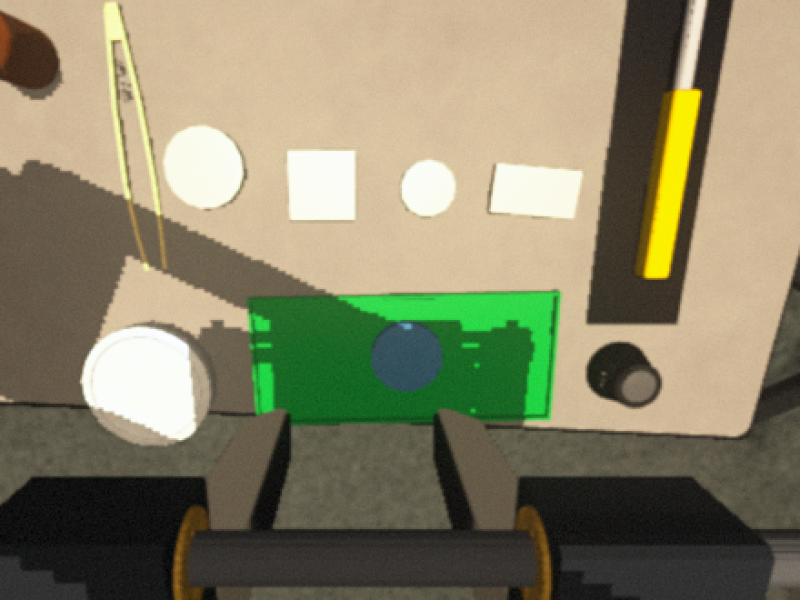

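```bash
cat >> h.py <<'E'
def whites(d,roi,z=.008,thr=205):
    u0,u1,v0,v1=roi; g=d["im"][v0:v1,u0:u1]; m=((g.min(2)>thr)*255).astype(np.uint8)
    m=cv2.morphologyEx(m,cv2.MORPH_CLOSE,np.ones((3,3),np.uint8))
    cs,_=cv2.findContours(m,cv2.RETR_EXTERNAL,cv2.CHAIN_APPROX_NONE)
    for c in cs:
        if cv2.contourArea(c)<150: continue
        P=np.array([plane(d,u+u0,v+v0,z)[:2] for (u,v) in c[:,0]]).astype(np.float32)
        (x,y),sz,a=cv2.minAreaRect(P*1000); print("ctr",round(x,1),round(y,1),"size",np.round(sz,1),"ang",round(a,1),"area",cv2.contourArea(c),"px",c[:,0].mean(0)+[u0,v0])
E
python3 - <<'E'
from h import *
d=load("w9.png")
for t in(185,200,215): print(t); whites(d,(140,400,60,140),thr=t)
print(d["im"][100,175],d["im"][100,200],d["im"][100,235])
E
```

```text
185
ctr 575.5 -111.6 size [24.1 44.1] ang 85.2 area 1191.5 px [354.31914894 104.5248227 ]
ctr 520.8 -110.3 size [26.6 27. ] ang 90.0 area 696.0 px [295.39534884 102.70930233]
ctr 466.2 -108.6 size [33.6 34.2] ang 90.0 area 1361.5 px [236.69655172 100.9862069 ]
ctr 406.6 -100.3 size [39.4 38.8] ang 24.0 area 1487.5 px [171.16   91.304]
200
ctr 575.3 -111.8 size [23.5 43.3] ang 85.2 area 1160.5 px [354.27659574 104.54609929]
ctr 520.5 -110.5 size [26.5 26.9] ang 46.6 area 671.5 px [295.20481928 103.12048193]
ctr 465.8 -109.0 size [32.7 33.2] ang 90.0 area 1307.0 px [236.40972222 101.24305556]
ctr 406.6 -100.3 size [38.6 38.8] ang 24.9 area 1453.0 px [171.12096774  91.39516129]
215
ctr 575.3 -111.8 size [23.  42.8] ang 85.1 area 1121.0 px [354.07971014 104.57246377]
ctr 520.3 -109.8 size [25.7 26.1] ang 90.0 area 644.0 px [295.02439024 102.91463415]
ctr 465.9 -109.0 size [32.7 33.1] ang 90.0 area 1302.5 px [236.31468531 101.11188811]
ctr 406.7 -100.1 size [38.2 38.1] ang 43.2 area 1422.5 px [171.27272727  91.2892562 ]
[251 252 237] [220 200 164] [251 252 245]
```

play_rows --targets '[3,-0.8,2,0,6,-1.6,5,0,8.2,-2.1,8,0,8.2,-2.1,10,0,8.2,-2.1,10,0,8.2,-2.1,10,0]' --grip 3.9

```text
t: 14.87
tool_pos: [0.4636, -0.1078, 0.0034]
orientation: [-2.218, -2.219, 0.004]
force: [0.6, 0.3, 0.6]
opening: 0.0393
gripper_force: 0.0
```

```bash
python3 - <<'E'
from h import *
go([.466,-.1088,-.0155])
d=shot("wrist","w10.png");whites(d,(60,450,100,340))
E
```

```text
t 14.87 pos [ 0.4636 -0.1078  0.0034] xax [-0.001  1.     0.002] yax [ 1.     0.001 -0.005] zax [-0.005  0.001 -1.   ] F [0.6 0.3 0.6] op 0.0393 gf 0.0
shift cm [-0.11  0.25  1.89]
ctr 409.0 -114.6 size [15.6 10.4] ang 0.1 area 266.0 px [178.62903226 237.        ]
ctr 577.6 -112.6 size [23.1 35.2] ang 85.2 area 1397.5 px [426.58940397 234.9602649 ]
```

play_rows --targets '[0,0,0.7,0,0,0,1.4,0,0,0,1.8,0,0,0,2,0,0,0,2.1,0,0,0,2.1,0]'

```text
t: 15.42
tool_pos: [0.4655, -0.1086, -0.0158]
orientation: [-2.221, -2.221, 0.0]
force: [0.7, 0.1, -0.7]
opening: 0.039
gripper_force: 0.0
```

play_rows --targets '[0,0,0,0,0,0,0,0,0,0,0,0,0,0,0,0,0,0,0,0]' --grip 3

```text
t: 15.83
tool_pos: [0.4658, -0.1085, -0.0155]
orientation: [2.221, 2.221, 0.0]
force: [0.3, 0.5, 0.3]
opening: 0.0338
gripper_force: 3.0
```

play_rows --targets '[0,0,-1,0,0,0,-3,0,0,0,-6,0,3,1,-6.6,0,6.5,2.3,-6.6,0,10,3.5,-6.6,0,13.5,4.7,-6.6,1,16.5,5.7,-6.6,2]'

```text
t: 16.5
tool_pos: [0.5234, 0.0587, 0.0515]
orientation: [2.26, 2.181, 0.002]
force: [-0.2, -0.5, -0.3]
opening: 0.034
gripper_force: 3.0
```

play_rows --targets '[2,0.6,0,0,2,0.6,1,0,2,0.6,1.5,0,2,0.6,1.5,0,2,0.6,1.5,0]'

```text
t: 16.92
tool_pos: [0.5283, 0.0752, 0.0347]
orientation: [-2.26, -2.181, 0.003]
force: [0.3, 0.2, -0.4]
opening: 0.0338
gripper_force: 3.0
```

```bash
python3 - <<'E'
from h import *
go([.5287,.0760,.007])
d=shot("wrist","w11.png");whites(d,(200,320,170,300),z=.06)
# finished disc gone: local contrast -> look at dark outlines of the empty round cavity
g=cv2.cvtColor(d["im"],cv2.COLOR_RGB2GRAY); cv2.imwrite("pics/w11c.png",cv2.createCLAHE(4,(6,6)).apply(cv2.resize(g[60:330,60:460],(800,540),interpolation=3)))
E
```

```text
t 16.92 pos [0.5283 0.0752 0.0347] xax [ 0.036  0.999 -0.   ] yax [ 0.999 -0.036 -0.002] zax [-0.002 -0.    -1.   ] F [ 0.3  0.2 -0.4] op 0.0338 gf 3.0
shift cm [0.08 0.05 2.77]
```

play_rows --targets '[0.1,0,1,0,0.1,0,1.9,0,0.1,0,2.2,0,0.1,0,2.4,0,0.1,0,2.4,0]'

```text
t: 17.38
tool_pos: [0.5286, 0.0771, 0.0103]
orientation: [-2.259, -2.181, 0.002]
force: [0.4, 0.2, -0.3]
opening: 0.034
gripper_force: 3.0
```

play_rows --targets '[0,0,0.1,0,0,0,0.2,0,0,0,0.2,0]'

```text
t: 17.63
tool_pos: [0.5295, 0.0773, 0.0094]
orientation: [2.26, 2.182, 0.0]
force: [0.7, 0.3, 0.4]
opening: 0.0336
gripper_force: 3.0
```

play_rows --targets '[0,0,0.1,0,0,0,0.2,0,0,0,0.2,0]'

```text
t: 17.88
tool_pos: [0.5293, 0.0773, 0.0072]
orientation: [-2.26, -2.182, 0.0]
force: [-0.6, 0.5, -0.7]
opening: 0.0337
gripper_force: 3.0
```

play_rows --targets '[-0.1,0,0.1,0,-0.1,0,0.2,0,-0.1,0,0.2,0]'

```text
t: 18.13
tool_pos: [0.5292, 0.0762, 0.0051]
orientation: [-2.26, -2.182, 0.0]
force: [0.7, 0.4, -1.0]
opening: 0.0338
gripper_force: 3.0
```

play_rows --targets '[0,0,0.1,0,0,0,0.1,0,0,0,0.1,0]'

```text
t: 18.38
tool_pos: [0.5294, 0.0763, 0.0044]
orientation: [2.26, 2.182, 0.0]
force: [1.0, -0.2, 0.6]
opening: 0.0337
gripper_force: 3.0
```

play_rows --targets '[0,0,0,0,0,0,0,0,0,0,0,0]' --grip 4

```text
t: 18.63
tool_pos: [0.5293, 0.0763, 0.0043]
orientation: [-2.26, -2.182, 0.0]
force: [-0.2, -0.1, 0.5]
opening: 0.0396
gripper_force: 0.0
```

play_rows --targets '[0,0,-0.5,0,0,0,-2,0,0,0,-5,0,-2,1,-6.5,0,-5.5,2,-6.5,0,-9,3,-6.5,-2,-12.5,4,-6.5,-2,-15.5,4.5,-6.5,1]'

```text
t: 19.3
tool_pos: [0.5698, -0.0824, 0.0703]
orientation: [2.277, 2.163, 0.001]
force: [1.1, -0.2, 0.1]
opening: 0.0401
gripper_force: 0.0
```

play_rows --targets '[-3,0.1,0,2,-3,0.1,0,2,-3,0.1,0,2]' --grip 4.8

```text
t: 19.55
tool_pos: [0.5683, -0.1117, 0.0696]
orientation: [2.319, 2.119, 0.0]
force: [-0.9, 0.0, -0.2]
opening: 0.0479
gripper_force: 0.0
```

```bash
python3 - <<'E'
from h import *
go([.5754,-.1117,-.0155])
d=shot("wrist","w12.png");whites(d,(140,400,60,330));whites(d,(140,400,0,70),z=.028)
E
```

```text
t 19.55 pos [ 0.5683 -0.1117  0.0696] xax [0.09  0.996 0.   ] yax [ 0.996 -0.09   0.   ] zax [ 0.  0. -1.] F [-0.9  0.  -0.2] op 0.0479 gf 0.0
shift cm [0.06 0.71 8.51]
ctr 642.3 -35.2 size [59.6  4.4] ang 88.7 area 338.0 px [341.7962963  98.5      ]
```

play_rows --targets '[0,0.4,2,0,0,0.7,4.5,0,0,0.7,6.3,0,0,0.7,7.5,0,0,0.7,8.2,0,0,0.7,8.5,0,0,0.7,8.5,0]'

```text
t: 20.18
tool_pos: [0.5752, -0.1102, -0.0158]
orientation: [-2.315, -2.123, 0.0]
force: [0.5, -0.1, 0.2]
opening: 0.0477
gripper_force: 0.0
```

play_rows --targets '[0,0,0,0,0,0,0,0,0,0,0,0,0,0,0,0,0,0,0,0]' --grip 4

```text
t: 20.6
tool_pos: [0.5761, -0.1111, -0.0146]
orientation: [2.315, 2.121, 0.001]
force: [-0.6, 1.1, 3.9]
opening: 0.0439
gripper_force: 3.0
```

play_rows --targets '[0,0,-1,0,0,0,-3,0,0,0,-6,0,3,-2,-6.6,0,6.5,-4.1,-6.6,0,10,-6.3,-6.6,-1,13.5,-8.5,-6.6,-2,16,-10.2,-6.6,-3]'

```text
t: 21.27
tool_pos: [0.486, 0.0597, 0.0508]
orientation: [-2.258, -2.183, -0.001]
force: [0.1, -0.2, 0.2]
opening: 0.0439
gripper_force: 3.0
```

play_rows --targets '[2,-1.2,0,0,2,-1.2,1,0,2,-1.2,1.5,0,2,-1.2,1.5,0,2,-1.2,1.5,0,2,-1.2,1.5,0]'

```text
t: 21.77
tool_pos: [0.4769, 0.0769, 0.0355]
orientation: [2.261, 2.181, -0.0]
force: [0.0, -0.3, -1.1]
opening: 0.044
gripper_force: 3.0
```

```bash
python3 - <<'E'
from h import *
go([.4788,.0785,.0105])
d=shot("wrist","w13.png")
for t in(120,150,180): print(t);whites(d,(270,420,150,300),z=.028,thr=t)
E
```

```text
t 21.77 pos [0.4769 0.0769 0.0355] xax [ 0.036  0.999 -0.   ] yax [ 0.999 -0.036 -0.   ] zax [-0. -0. -1.] F [ 0.  -0.3 -1.1] op 0.044 gf 3.0
shift cm [0.16 0.19 2.5 ]
120
ctr 581.6 49.2 size [23.4 16.7] ang 6.7 area 437.5 px [404.91578947 250.97894737]
ctr 492.6 46.9 size [54.6 17.5] ang 88.5 area 857.0 px [277.86363636 252.92613636]
ctr 525.7 65.1 size [12.2 48.6] ang 41.0 area 687.5 px [327.49586777 233.66115702]
ctr 548.9 82.5 size [49.3 86.6] ang 87.9 area 3854.5 px [370.26817043 199.0726817 ]
ctr 494.0 104.0 size [10.6 17.3] ang 87.9 area 261.5 px [279.61538462 184.76923077]
150
ctr 492.8 59.7 size [27.2 17.4] ang 87.9 area 787.5 px [281.48672566 241.81415929]
ctr 522.7 68.9 size [10.2 36.6] ang 42.7 area 421.0 px [323.90625    227.51041667]
ctr 539.6 86.5 size [16.6 31.1] ang 47.1 area 499.0 px [345.86956522 207.31521739]
ctr 549.1 101.6 size [ 9.9 77. ] ang 87.9 area 773.0 px [362.932 183.948]
180
```

play_rows --targets '[0.15,0.1,1,0,0.15,0.1,1.9,0,0.15,0.1,2.3,0,0.15,0.1,2.5,0,0.15,0.1,2.5,0]'

```text
t: 22.23
tool_pos: [0.4765, 0.0792, 0.0093]
orientation: [-2.259, -2.181, 0.002]
force: [-0.1, -0.2, -0.2]
opening: 0.044
gripper_force: 3.0
```

play_rows --targets '[0,0,0.1,0,0,0,0.2,0,0,0,0.2,0]'

```text
t: 22.48
tool_pos: [0.4777, 0.0794, 0.0085]
orientation: [2.26, 2.182, 0.001]
force: [0.6, -0.4, -1.1]
opening: 0.0437
gripper_force: 3.0
```

play_rows --targets '[-0.1,0.1,0,0,-0.1,0.1,0.1,0,-0.1,0.1,0.2,0,-0.1,0.1,0.2,0]'

```text
t: 22.82
tool_pos: [0.4782, 0.0783, 0.0062]
orientation: [-2.26, -2.182, 0.0]
force: [-0.1, 0.4, -0.1]
opening: 0.0439
gripper_force: 3.0
```

play_rows --targets '[0,0,0.1,0,0,0,0.1,0,0,0,0.1,0]'

```text
t: 23.07
tool_pos: [0.4783, 0.0783, 0.0053]
orientation: [-2.26, -2.182, 0.0]
force: [-0.7, 0.4, -1.0]
opening: 0.0435
gripper_force: 3.0
```

play_rows --targets '[0,0,-0.15,0,0,0,-0.25,0,0,0,-0.25,0]'

```text
t: 23.32
tool_pos: [0.4785, 0.0783, 0.0081]
orientation: [2.26, 2.182, 0.001]
force: [-0.2, 0.1, -0.1]
opening: 0.0434
gripper_force: 3.0
```

play_rows --targets '[0,0,0,0,0,0,0,0,0,0,0,0]' --grip 4.7

```text
t: 23.57
tool_pos: [0.4784, 0.0783, 0.0079]
orientation: [2.26, 2.182, 0.0]
force: [0.1, 0.2, -0.7]
opening: 0.047
gripper_force: 0.0
```

play_rows --targets '[0,0,-0.5,0,0,0,-2,0,0,0,-4.5,0,-2,-1,-6.5,0,-5.5,-2.5,-6.5,0,-9,-4,-6.5,-5,-12.5,-5.5,-6.5,-12,-15.5,-6.8,-6.5,-19]'

```text
t: 24.23
tool_pos: [0.4068, -0.0709, 0.0735]
orientation: [1.899, 2.502, 0.0]
force: [0.5, 0.2, 0.9]
opening: 0.0468
gripper_force: 0.0
```

```bash
python3 - <<'E'
from h import *
go([.4066,-.1003,-.0155])
E
```

```text
t 24.23 pos [ 0.4068 -0.0709  0.0735] xax [-0.269  0.963 -0.001] yax [0.963 0.269 0.001] zax [ 0.001 -0.    -1.   ] F [0.5 0.2 0.9] op 0.0468 gf 0.0
shift cm [-2.82 -0.81  8.9 ]
```

play_rows --targets '[-1,-0.3,0,7,-2,-0.6,0,14,-2.8,-0.8,1,21,-2.8,-0.8,2,28,-2.8,-0.8,2,35,-2.8,-0.8,2,42,-2.8,-0.8,2,49,-2.8,-0.8,2,56]' --grip 4.8

```text
t: 24.9
tool_pos: [0.4071, -0.0988, 0.0532]
orientation: [2.859, 1.301, 0.0]
force: [-0.3, 1.3, 0.1]
opening: 0.048
gripper_force: 0.0
```

play_rows --targets '[0,0,0,7,0,0,0,14,0,0,0,21,0,0,0,28,0,0,0,34,0,0,0,34,0,0,0,34]'

```text
t: 25.48
tool_pos: [0.4072, -0.0987, 0.0532]
orientation: [3.113, 0.423, 0.0]
force: [-0.6, 0.2, 0.5]
opening: 0.0476
gripper_force: 0.0
```

```bash
python3 - <<'E'
from h import *
go([.4066,-.1003,-.0155])
d=shot("wrist","w14.png")
for t in(110,140,170):print(t);whites(d,(190,330,150,300),thr=t)
E
```

```text
t 25.48 pos [ 0.4072 -0.0987  0.0532] xax [0.964 0.267 0.   ] yax [ 0.267 -0.964  0.   ] zax [ 0. -0. -1.] F [-0.6  0.2  0.5] op 0.0476 gf 0.0
shift cm [-0.1   0.13  6.87]
110
ctr 348.3 -114.7 size [45.4 87.7] ang 15.4 area 3084.0 px [260.9795082  272.72540984]
ctr 396.0 -64.7 size [30.2  7.5] ang 13.3 area 213.5 px [216.30864198 204.77777778]
ctr 407.0 -100.2 size [37.9 38.4] ang 15.4 area 1525.5 px [260.92125984 203.70866142]
ctr 435.7 -66.7 size [17.  64.8] ang 15.4 area 1152.5 px [227.70899471 157.51322751]
140
ctr 348.3 -114.7 size [45.4 85.9] ang 15.4 area 3003.5 px [261.12970711 272.92050209]
ctr 395.9 -64.3 size [30.2  6.7] ang 13.3 area 167.5 px [216.12987013 204.76623377]
ctr 436.0 -66.2 size [16.1 64. ] ang 15.4 area 1092.0 px [227.65263158 157.26842105]
170
```

Confirmed at (0.407, −0.100). Descend.

play_rows --targets '[-0.1,0.15,2,0,-0.1,0.15,4,0,-0.1,0.15,5.5,0,-0.1,0.15,6.3,0,-0.1,0.15,6.7,0,-0.1,0.15,6.85,0,-0.1,0.15,6.85,0]'

```text
t: 26.12
tool_pos: [0.4068, -0.1005, -0.0153]
orientation: [3.113, 0.419, 0.0]
force: [-0.1, -0.3, 0.3]
opening: 0.0478
gripper_force: 0.0
```

play_rows --targets '[0,0,0,0,0,0,0,0,0,0,0,0,0,0,0,0,0,0,0,0]' --grip 3.6

```text
t: 26.53
tool_pos: [0.4074, -0.1007, -0.0148]
orientation: [3.113, 0.418, 0.002]
force: [0.5, -0.5, 4.3]
opening: 0.0395
gripper_force: 3.0
```

play_rows --targets '[0,0,-1,0,0,0,-3,0,0,0,-6,0,3,-1.7,-7,-5,6,-3.5,-7,-10,9.5,-5.5,-7,-16,13,-7.5,-7,-22,16.5,-9.5,-7,-28]'

```text
t: 27.2
tool_pos: [0.5417, 0.0363, 0.0551]
orientation: [2.917, 1.166, 0.001]
force: [0.5, -0.3, 0.0]
opening: 0.0396
gripper_force: 3.0
```

```bash
python3 - <<'E'
from h import *
go([.5787,.0742,.03])
E
```

```text
t 27.2 pos [0.5417 0.0363 0.0551] xax [0.725 0.689 0.   ] yax [ 0.689 -0.725  0.   ] zax [ 0. -0. -1.] F [ 0.5 -0.3  0. ] op 0.0396 gf 3.0
shift cm [ 5.3  -0.2   2.51]
```

play_rows --targets '[1.5,0,0,-4,3.5,-0.1,0,-8,5.2,-0.2,0,-8,5.2,-0.2,1.5,-8,5.2,-0.2,2.5,-8,5.2,-0.2,2.5,-8,5.2,-0.2,2.5,-8]'

```text
t: 27.78
tool_pos: [0.5754, 0.0715, 0.0283]
orientation: [-2.831, -1.359, 0.005]
force: [-0.3, -0.0, -0.5]
opening: 0.0397
gripper_force: 3.0
```

```bash
python3 - <<'E'
from h import *
go([.5787,.0742,.009])
E
```

```text
t 27.78 pos [0.5754 0.0715 0.0283] xax [ 0.626  0.78  -0.002] yax [ 0.78  -0.626 -0.002] zax [-0.003 -0.    -1.   ] F [-0.3 -0.  -0.5] op 0.0397 gf 3.0
shift cm [0.42 0.09 1.93]
```

play_rows --targets '[0.1,0,0.5,0,0.1,0,1.2,0,0.1,0,1.8,0,0.1,0,1.8,0,0.1,0,1.8,0]'

```text
t: 28.2
tool_pos: [0.577, 0.0724, 0.0107]
orientation: [-2.832, -1.359, 0.002]
force: [0.1, 0.5, -0.9]
opening: 0.0398
gripper_force: 3.0
```

play_rows --targets '[0,0,0.1,0,0,0,0.2,0,0,0,0.2,0]'

```text
t: 28.45
tool_pos: [0.5778, 0.0726, 0.0094]
orientation: [2.832, 1.36, 0.0]
force: [0.0, -0.2, -0.2]
opening: 0.0397
gripper_force: 3.0
```

play_rows --targets '[0.17,0,0,0,0.17,0,0.1,0,0.17,0,0.2,0,0.17,0,0.2,0]'

```text
t: 28.78
tool_pos: [0.5786, 0.074, 0.0072]
orientation: [-2.832, -1.36, 0.0]
force: [-0.1, 0.1, -1.2]
opening: 0.0394
gripper_force: 3.0
```

play_rows --targets '[0,0,0.1,0,0,0,0.2,0,0,0,0.2,0]'

```text
t: 29.03
tool_pos: [0.5788, 0.074, 0.0053]
orientation: [-2.832, -1.36, -0.0]
force: [0.8, 0.2, 0.4]
opening: 0.0399
gripper_force: 3.0
```

play_rows --targets '[0,0,0,0,0,0,0,0,0,0,0,0]' --grip 4.4

```text
t: 29.28
tool_pos: [0.5788, 0.0739, 0.0054]
orientation: [-2.832, -1.36, -0.0]
force: [-0.3, 1.4, -0.2]
opening: 0.0436
gripper_force: 0.0
```

play_rows --targets '[0,0,-0.5,0,0,0,-2,0,0,0,-4.5,0,-2,1,-6,0,-5,2,-6,0,-8.5,3.2,-6,0,-12,4.5,-6,0,-15,5.5,-6,0]'

```text
t: 29.95
tool_pos: [0.5274, -0.0793, 0.0661]
orientation: [2.831, 1.36, 0.001]
force: [-0.0, 0.4, 0.1]
opening: 0.0439
gripper_force: 0.0
```

```bash
python3 - <<'E'
from h import *
go([.5205,-.1103,-.0155])
d=shot("wrist","w15.png")
for t in(110,140,200):print(t);whites(d,(190,330,100,300),thr=t)
E
```

```text
t 29.95 pos [ 0.5274 -0.0793  0.0661] xax [0.625 0.781 0.   ] yax [ 0.781 -0.625  0.001] zax [ 0.001 -0.001 -1.   ] F [-0.   0.4  0.1] op 0.0439 gf 0.0
shift cm [-2.85  1.39  8.16]
110
ctr 471.1 -125.4 size [42.8 56.9] ang 51.2 area 1651.0 px [241.25      274.6402439]
ctr 519.8 -110.3 size [25.5 25.4] ang 51.2 area 573.5 px [274.58227848 229.01265823]
ctr 557.8 -41.1 size [ 67.4 118.3] ang 51.3 area 9638.5 px [253.95421687 138.24337349]
140
ctr 471.2 -126.1 size [41.8 56. ] ang 51.2 area 1581.5 px [241.42857143 274.91304348]
ctr 558.1 -40.7 size [ 66.5 118.3] ang 51.3 area 9522.5 px [253.64578313 138.02168675]
200
```

Disc confirmed. Pick it.

play_rows --targets '[-1.5,0.7,1.5,0,-2.9,1.4,4,0,-2.9,1.4,6,0,-2.9,1.4,7,0,-2.9,1.4,7.7,0,-2.9,1.4,8.1,0,-2.9,1.4,8.15,0,-2.9,1.4,8.15,0]' --grip 3.6

```text
t: 30.67
tool_pos: [0.5215, -0.1086, -0.0154]
orientation: [2.831, 1.361, 0.001]
force: [-0.2, -0.2, -0.3]
opening: 0.036
gripper_force: 0.0
```

play_rows --targets '[0,0,0,0,0,0,0,0,0,0,0,0,0,0,0,0,0,0,0,0]' --grip 2.4

```text
t: 31.08
tool_pos: [0.5216, -0.109, -0.0152]
orientation: [2.831, 1.359, 0.002]
force: [1.1, 2.0, 3.4]
opening: 0.0278
gripper_force: 3.0
```

play_rows --targets '[0,0,-1,0,0,0,-3,0,0,0,-6,0,1.5,-3,-7,-2,3,-6.3,-7,-6,4.6,-9.6,-7,-10,6.2,-12.9,-7,-14,7.6,-16,-7,-17]'

```text
t: 31.75
tool_pos: [0.4422, 0.0517, 0.0543]
orientation: [2.597, 1.767, 0.0]
force: [1.1, 0.4, 0.5]
opening: 0.0278
gripper_force: 3.0
```

```bash
python3 - <<'E'
from h import *
go([.4295,.0815,.03])
E
```

```text
t 31.75 pos [0.4422 0.0517 0.0543] xax [0.367 0.93  0.   ] yax [ 0.93  -0.367  0.   ] zax [ 0.  0. -1.] F [1.1 0.4 0.5] op 0.0278 gf 3.0
shift cm [ 2.31 -2.27  2.43]
```

play_rows --targets '[1.2,-1.1,0,0,2.3,-2.3,0.5,0,2.3,-2.3,2,0,2.3,-2.3,3,0,2.3,-2.3,4,0,2.3,-2.3,4.2,0,2.3,-2.3,4.2,0,2.3,-2.3,4.2,0]'

```text
t: 32.42
tool_pos: [0.4306, 0.0799, 0.0119]
orientation: [-2.601, -1.762, 0.001]
force: [0.6, 0.3, -0.2]
opening: 0.0279
gripper_force: 3.0
```

```bash
python3 - <<'E'
from h import *
go([.4295,.0815,.005])
E
```

```text
t 32.42 pos [0.4306 0.0799 0.0119] xax [ 0.371  0.929 -0.   ] yax [ 0.929 -0.371 -0.   ] zax [-0.001 -0.    -1.   ] F [ 0.6  0.3 -0.2] op 0.0279 gf 3.0
shift cm [ 0.11 -0.16  0.69]
```

play_rows --targets '[0.1,-0.15,0.1,0,0.1,-0.15,0.3,0,0.1,-0.15,0.4,0,0.1,-0.15,0.4,0]'

```text
t: 32.75
tool_pos: [0.4295, 0.0818, 0.0078]
orientation: [-2.6, -1.763, -0.0]
force: [0.8, -0.0, -0.5]
opening: 0.0274
gripper_force: 3.0
```

play_rows --targets '[0,0,0.1,0,0,0,0.2,0,0,0,0.2,0]'

```text
t: 33.0
tool_pos: [0.4294, 0.0818, 0.0057]
orientation: [-2.6, -1.763, 0.0]
force: [0.2, -0.3, -0.0]
opening: 0.0275
gripper_force: 3.0
```

play_rows --targets '[0,0,0,0,0,0,0,0,0,0,0,0]' --grip 3.1

```text
t: 33.25
tool_pos: [0.4296, 0.0818, 0.0059]
orientation: [2.6, 1.763, 0.0]
force: [-0.1, -0.2, -0.3]
opening: 0.0309
gripper_force: 0.0
```

play_rows --targets '[0,0,-0.5,0,0,0,-2,0,-1,1,-5,-4,-3,3,-8,-10,-5.5,6,-11,-16,-7,9,-11,-22,-7,9,-11,-22,-7,9,-11,-22]'

```text
t: 33.92
tool_pos: [0.4884, -0.018, 0.1168]
orientation: [2.218, 2.223, 0.001]
force: [-0.4, 1.0, 0.1]
opening: 0.031
gripper_force: 0.0
```

```bash
python3 - <<'E'
from h import *
state()
d=shot("wrist","w16.png");s=shot("scene","s16.png")
for t in(120,160,200):print(t);whites(d,(100,430,20,330),z=.028,thr=t)
p=[int(v) for v in proj(s,[.5,.1,.03])]
a=cv2.resize(d["im"][40:240,120:386],(532,400),interpolation=3);b=cv2.resize(s["im"][p[1]-75:p[1]+75,p[0]-50:p[0]+50],(267,400),interpolation=3)
cv2.imwrite("pics/z16.png",np.hstack([a,b])[:,:,::-1])
E
```

```text
t 33.92 pos [ 0.4884 -0.018   0.1168] xax [-0.002  1.    -0.   ] yax [1.    0.002 0.001] zax [ 0.001 -0.    -1.   ] F [-0.4  1.   0.1] op 0.031 gf 0.0
120
ctr 543.1 -40.5 size [11.1 26.6] ang 2.8 area 193.0 px [314.27272727 211.8030303 ]
ctr 440.2 -40.9 size [16.  27.6] ang 0.0 area 386.0 px [210.03846154 210.69230769]
ctr 385.3 -57.9 size [75.5 98.1] ang 81.8 area 4419.0 px [150.2652439 227.1097561]
ctr 632.5 -25.5 size [67.   7.4] ang 89.0 area 411.5 px [405.62043796 195.27007299]
ctr 578.9 74.3 size [39.8 40.5] ang 63.0 area 1681.0 px [361.0530303   88.59848485]
ctr 632.3 104.8 size [42.3  6.6] ang 88.8 area 170.5 px [426.16814159  51.86725664]
ctr 620.4 107.1 size [43.7  6.5] ang 89.5 area 333.5 px [413.656  48.224]
ctr 608.0 81.2 size [95.8  8.1] ang 88.0 area 941.0 px [395.50406504  77.05691057]
ctr 522.8 22.1 size [176.8 393.6] ang 63.0 area 29644.5 px [263.69578663 125.95284113]
160
ctr 440.7 -40.9 size [15.  25.5] ang 0.0 area 314.5 px [210.35211268 210.23943662]
ctr 384.7 -57.6 size [73.1 93.8] ang 82.7 area 3457.0 px [151.18363636 227.24909091]
ctr 632.7 -25.4 size [65.   
[... 680 characters left out ...]
 89.0 area 175.0 px [406.265625 195.515625]
ctr 481.8 21.1 size [46.   4.1] ang 88.0 area 150.5 px [251.93203883 148.26213592]
ctr 462.4 22.0 size [47.8  3.8] ang 88.4 area 157.5 px [231.11428571 146.77142857]
ctr 478.4 77.1 size [23.5 43.4] ang 88.1 area 1332.5 px [247.28476821  85.37748344]
ctr 529.3 75.9 size [33.5 33.6] ang 87.6 area 1441.5 px [305.24161074  86.55033557]
ctr 578.8 74.3 size [38.4 38.5] ang 40.1 area 1539.5 px [361.1496063   88.70866142]
ctr 428.7 80.1 size [26.6 26.3] ang 85.5 area 739.5 px [190.61797753  81.37078652]
ctr 607.7 82.1 size [94.   6.3] ang 87.9 area 633.0 px [395.55   76.525]
ctr 399.4 85.4 size [86.6  6.5] ang 88.0 area 661.5 px [156.84        72.76444444]
```

```bash
python3 - <<'E'
from h import *
d=load("w16.png")
h=cv2.cvtColor(d["im"],cv2.COLOR_RGB2HSV); m=cv2.inRange(h,np.array((3,150,60)),np.array((16,255,255)))
cs,_=cv2.findContours(m,cv2.RETR_EXTERNAL,cv2.CHAIN_APPROX_NONE)
for c in cs:
    if cv2.contourArea(c)>100:
        P=np.array([plane(d,*q,.041)[:2] for q in c[:,0]]); print(cv2.contourArea(c),P.min(0).round(4),P.max(0).round(4),c[:,0].min(0),c[:,0].max(0))
go([.469,-.045,.01])
E
```

```text
743.5 [ 0.3129 -0.0619] [ 0.3562 -0.0239] [ 76 199] [119 236]
669.0 [ 0.4514 -0.016 ] [0.4904 0.0021] [219 172] [261 191]
430.0 [0.3349 0.0736] [0.3549 0.0916] [75 66] [99 89]
t 34.02 pos [ 0.4864 -0.0162  0.1154] xax [-0.003  1.     0.001] yax [ 1.     0.003 -0.001] zax [-0.001  0.001 -1.   ] F [-0.6 -0.5 -0. ] op 0.0311 gf 0.0
shift cm [-2.88 -1.74 10.54]
```

play_rows --targets '[-1.2,-0.8,2,0,-2.2,-1.6,4,0,-2.2,-1.6,7,0,-2.2,-1.6,9.5,0,-2.2,-1.6,11.2,0,-2.2,-1.6,11.2,0,-2.2,-1.6,11.2,0]' --grip 0

```text
t: 34.6
tool_pos: [0.4693, -0.0373, 0.0028]
orientation: [-2.213, -2.225, 0.003]
force: [0.2, 0.1, 0.2]
opening: 0.0002
gripper_force: 0.0
```

play_rows --targets '[0.4,0,0,0,0.8,0,0,0,1.2,0,0,0,1.6,0,0,0,2.0,0,0,0,2.4,0,0,0,2.8,0,0,0,3.2,0,0,0]'

```text
t: 35.27
tool_pos: [0.4715, -0.0063, 0.0041]
orientation: [2.215, 2.227, 0.0]
force: [1.5, -2.5, 1.5]
opening: 0.0004
gripper_force: 1.1
```

play_rows --targets '[0.4,0,0,0,0.8,0,0,0,1.2,0,0,0,1.6,0.1,0,0,2.0,0.1,0,0,2.4,0.1,0,0,2.8,0.1,0,0,3.2,0.1,0,0]'

```text
t: 35.93
tool_pos: [0.4719, 0.0258, 0.0037]
orientation: [-2.216, -2.227, 0.0]
force: [1.0, -2.5, -0.5]
opening: 0.0007
gripper_force: 1.1
```

play_rows --targets '[0.4,0,0,0,0.8,0,0,0,1.2,0,0,0,1.6,0.1,0,0,2.0,0.1,0,0,2.4,0.1,0,0,2.8,0.1,0,0,3.2,0.1,0,0]'

```text
t: 36.6
tool_pos: [0.4729, 0.0578, 0.0038]
orientation: [2.216, 2.227, 0.0]
force: [1.0, -2.0, -0.7]
opening: 0.0004
gripper_force: 1.1
```

play_rows --targets '[0.3,0,0,0,0.6,0,0,0,0.9,0,0,0,1.2,0,0,0,1.4,0.1,0,0,1.6,0.1,0,0,1.7,0.1,0,0]'

```text
t: 37.18
tool_pos: [0.4735, 0.0747, 0.0038]
orientation: [-2.215, -2.227, 0.0]
force: [0.1, -2.4, 1.0]
opening: 0.0006
gripper_force: 1.0
```

play_rows --targets '[0.2,0,0,0,0.4,0,0,0,0.6,0,0,0,0.8,0,0,0,0.8,0,0,0]'

```text
t: 37.6
tool_pos: [0.4737, 0.0791, 0.0039]
orientation: [2.213, 2.224, -0.007]
force: [-2.2, -21.5, 4.1]
opening: 0.0004
gripper_force: 10.3
```

play_rows --targets '[0.1,0,0,0,0.2,0,0,0,0.3,0,0,0,0.3,0,0,0]'

```text
t: 37.93
tool_pos: [0.4737, 0.0792, 0.0039]
orientation: [2.212, 2.222, -0.012]
force: [-2.7, -34.3, 5.2]
opening: 0.0006
gripper_force: 17.3
```

play_rows --targets '[-1,0,0,0,-2.5,0,0,0,-4,0.5,-2,0,-6,3,-5,0,-9,6,-8,0,-12,9,-10,0,-15.5,12,-10.5,0,-17.5,14.5,-10.5,0]'

```text
t: 38.6
tool_pos: [0.6139, -0.0827, 0.111]
orientation: [2.213, 2.225, 0.005]
force: [0.4, 0.7, 0.5]
opening: 0.0007
gripper_force: 0.0
```

play_rows --targets '[0,0,0,0,0,0,0,0,0,0,0,0]' --grip 3.5

```text
t: 38.85
tool_pos: [0.6107, -0.0807, 0.1071]
orientation: [-2.215, -2.225, 0.0]
force: [-0.1, 0.4, 0.0]
opening: 0.0161
gripper_force: 0.0
```

```bash
cat >> h.py <<'E'
def cont(d,lo,hi,z,amin=100,roi=(0,512,0,384)):
    h=cv2.cvtColor(d["im"],cv2.COLOR_RGB2HSV); m=cv2.inRange(h,np.array(lo),np.array(hi)); k=np.zeros_like(m);k[roi[2]:roi[3],roi[0]:roi[1]]=1
    cs,_=cv2.findContours(m*k,cv2.RETR_EXTERNAL,cv2.CHAIN_APPROX_NONE)
    for c in cs:
        if cv2.contourArea(c)>amin:
            P=np.array([plane(d,*q,z)[:2] for q in c[:,0]],np.float32)*1000;(x,y),s,a=cv2.minAreaRect(P)
            print("ctr",round(x,1),round(y,1),"size",np.round(s,1),"ang",round(a,1),"min",P.min(0).round(1),"max",P.max(0).round(1))
E
python3 - <<'E'
from h import *
state()
d=shot("wrist","w17.png")
print("yellow z.015");cont(d,(20,120,60),(34,255,255),.015)
print("yellow z.053");cont(d,(20,120,60),(34,255,255),.053)
print("steel");m=d["im"].astype(int)
cont(d,(0,0,130),(180,50,255),.0125,roi=(300,420,20,200))
E
```

```text
t 38.85 pos [ 0.6107 -0.0807  0.1071] xax [-0.005  1.     0.001] yax [ 1.     0.005 -0.002] zax [-0.002  0.001 -1.   ] F [-0.1  0.4  0. ] op 0.0161 gf 0.0
yellow z.015
ctr 639.9 -93.6 size [60.7 15.4] ang 89.0 min [ 632.1 -124. ] max [647.9 -63.1]
ctr 642.5 77.8 size [41.8  8. ] ang 0.2 min [621.6  73.7] max [663.4  81.9]
yellow z.053
ctr 635.9 -80.9 size [52.5 13.3] ang 89.0 min [ 629.1 -107.2] max [642.8 -54.6]
ctr 638.2 67.2 size [36.2  7. ] ang 0.2 min [620.1  63.6] max [656.2  70.7]
steel
```

play_rows --targets '[-0.7,1.5,2,0,-1.4,2.9,5,0,-1.4,2.9,8,0,-1.4,2.9,10.5,0,-1.4,2.9,11.5,0,-1.4,2.9,12.1,0,-1.4,2.9,12.1,0]'

```text
t: 39.48
tool_pos: [0.6393, -0.0941, -0.0136]
orientation: [-2.214, -2.227, 0.001]
force: [-1.2, -0.9, 0.0]
opening: 0.0347
gripper_force: 0.0
```

```bash
python3 - <<'E'
from h import *
go([.6395,-.095,-.0145])
d=shot("wrist","w18.png")
cont(d,(20,120,60),(34,255,255),.015)
E
```

```text
t 39.48 pos [ 0.6393 -0.0941 -0.0136] xax [-0.006  1.     0.   ] yax [ 1.     0.006 -0.002] zax [-0.002  0.    -1.   ] F [-1.2 -0.9  0. ] op 0.0347 gf 0.0
shift cm [-0.09  0.02  0.09]
ctr 639.3 -152.8 size [13.7  6.3] ang 0.4 min [ 632.5 -155.9] max [ 646.1 -149.6]
ctr 640.3 -94.6 size [64.9 13.9] ang 89.8 min [ 633.2 -127. ] max [647.3 -62.2]
```

play_rows --targets '[-0.1,0.1,0,0,-0.1,0.1,0,0,-0.1,0.1,0,0,-0.1,0.1,0,0,-0.1,0.1,0,0,-0.1,0.1,0,0]' --grip 0.8 --grip_force 40

```text
t: 40.03
tool_pos: [0.6422, -0.0964, -0.0117]
orientation: [2.215, 2.226, 0.001]
force: [-1.7, 0.5, 6.5]
opening: 0.0126
gripper_force: 40.0
```

play_rows --targets '[0,0,-0.5,0,0,0,-1.2,0,0,0,-2,0,0,0,-2.5,0,0,0,-2.5,0,0,0,-2.5,0]'

```text
t: 40.53
tool_pos: [0.6419, -0.0963, 0.0128]
orientation: [2.215, 2.226, 0.001]
force: [-0.2, 0.2, -0.4]
opening: 0.0122
gripper_force: 40.0
```

```bash
python3 - <<'E'
from h import *
s,Rm=state()
d=shot("wrist","w19.png")
cont(d,(20,120,60),(34,255,255),s["tool_pos"][2]+.0295)
print("shaft");z=s["tool_pos"][2]+.027
for v in (.03,.05,.07,.09,.1):
    u=proj(d,[.64,-.095+v,z]); r=int(u[1]); row=d["im"][r,int(u[0])-14:int(u[0])+14].min(1); print(v,np.round(u,1),row.tolist())
E
```

```text
t 40.53 pos [ 0.6419 -0.0963  0.0128] xax [-0.005  1.    -0.   ] yax [1.    0.005 0.001] zax [ 0.001 -0.    -1.   ] F [-0.2  0.2 -0.4] op 0.0122 gf 40.0
ctr 641.7 -94.9 size [67.3 13.8] ang 89.6 min [ 634.9 -128.5] max [648.7 -61.2]
shaft
0.03 [255.9 193.2] [38, 30, 34, 30, 37, 35, 29, 19, 2, 0, 0, 0, 0, 0, 2, 34, 58, 76, 80, 66, 49, 38, 21, 0, 0, 0, 0, 6]
0.05 [256.  158.5] [54, 51, 52, 54, 56, 54, 56, 53, 49, 53, 55, 95, 160, 204, 228, 237, 244, 247, 247, 244, 241, 237, 230, 216, 181, 126, 69, 51]
0.07 [256.1 121.1] [51, 52, 56, 53, 52, 53, 57, 53, 57, 51, 90, 154, 195, 218, 236, 245, 249, 249, 248, 244, 241, 234, 227, 204, 170, 108, 62, 56]
0.09 [256.1  81. ] [52, 59, 58, 61, 55, 58, 55, 56, 54, 54, 80, 145, 186, 211, 230, 240, 246, 251, 251, 249, 244, 240, 233, 223, 198, 140, 84, 64]
0.1 [256.2  59.7] [195, 192, 194, 196, 196, 197, 188, 193, 191, 194, 189, 189, 189, 188, 190, 189, 189, 188, 188, 192, 186, 187, 188, 189, 188, 192, 192, 193]
```

play_rows --targets '[1,0,0,0,2.5,0,0,0,4,0,0,0,5.5,0,0,0,7,0,0,0,8,0,0,0,8.1,0,0,0,8.1,0,0,0]'

```text
t: 41.25
tool_pos: [0.6409, -0.014, 0.0119]
orientation: [2.214, 2.229, -0.0]
force: [-0.3, -0.6, -0.2]
opening: 0.0122
gripper_force: 40.0
```

play_rows --targets '[0,0,-0.3,0,0,0,-0.6,0,0,0,-0.9,0,0,0,-1.2,0,0.1,0,-1.5,0,0.2,0,-1.8,0,0.2,0,-1.8,0]'

```text
t: 41.83
tool_pos: [0.6415, -0.0133, 0.0309]
orientation: [2.215, 2.226, 0.001]
force: [0.3, 0.1, -1.2]
opening: 0.0123
gripper_force: 40.0
```

```bash
python3 - <<'E'
from h import *
s,Rm=state()
d=shot("wrist","w20.png")
for z in(.05,.06):cont(d,(20,120,60),(34,255,255),z)
E
```

```text
t 41.83 pos [ 0.6415 -0.0133  0.0309] xax [-0.005  1.    -0.   ] yax [1.    0.005 0.001] zax [ 0.001 -0.    -1.   ] F [ 0.3  0.1 -1.2] op 0.0123 gf 40.0
ctr 641.2 -17.4 size [71.2 14.6] ang 89.6 min [634. -53.] max [648.7  18.2]
ctr 638.4 90.0 size [53.  37.9] ang 88.3 min [618.7  63.5] max [657.3 116.4]
ctr 641.2 -12.4 size [67.  13.7] ang 89.6 min [634.4 -45.9] max [648.2  21.1]
ctr 638.5 88.6 size [49.8 35.7] ang 88.3 min [620.   63.7] max [656.3 113.5]
```

play_rows --targets '[0.2,0,-0.6,0,0.4,0,-1.2,0,0.66,0,-1.75,0,1.0,0,-2.4,0,1.4,0,-2.95,0,1.75,0,-3.5,0,2.2,0,-4.1,0,2.7,0,-4.6,0]'

```text
t: 42.55
tool_pos: [0.641, 0.0143, 0.0768]
orientation: [2.216, 2.227, 0.001]
force: [1.1, 0.0, -2.1]
opening: 0.0124
gripper_force: 40.0
```

play_rows --targets '[0.4,0,-0.35,0,0.8,0,-0.7,0,1.15,0,-1.0,0,1.15,0,-1.0,0]'

```text
t: 42.88
tool_pos: [0.6411, 0.0252, 0.0866]
orientation: [2.215, 2.226, -0.001]
force: [1.8, -2.3, -2.8]
opening: 0.0128
gripper_force: 40.0
```

```bash
python3 - <<'E'
from h import *
s,Rm=state()
d=shot("wrist","w21.png");S=shot("scene","s21.png");D=shot("side","d21.png")
for z in(.1,.115):cont(d,(20,120,60),(34,255,255),z)
for n,e in(("S",S),("D",D)): 
    print(n,[(b[0],np.round(b[1],1).tolist()) for b in blobs(e,"yel")[:4]],np.round(proj(e,[.64,.119,.113]),1),np.round(proj(e,[.64,.077,.05]),1))
E
```

```text
t 42.88 pos [0.6411 0.0252 0.0866] xax [-0.005  1.    -0.001] yax [1.    0.005 0.001] zax [ 0.001 -0.001 -1.   ] F [ 1.8 -2.3 -2.8] op 0.0128 gf 40.0
ctr 640.3 -46.5 size [ 6.9 14.9] ang 85.6 min [632.8 -50.3] max [647.8 -43.4]
ctr 640.9 18.3 size [72.3 15.2] ang 89.6 min [633.  -17.8] max [648.6  54.4]
ctr 515.8 98.2 size [ 5.5 26.1] ang 87.1 min [502.8  95.2] max [528.9 100.8]
ctr 638.9 131.9 size [41.5 49.3] ang 0.2 min [618.2 107.2] max [659.7 156.5]
ctr 640.3 -33.4 size [ 6.3 13.6] ang 85.6 min [633.4 -36.8] max [647.1 -30.5]
ctr 640.8 25.8 size [66.1 13.9] ang 89.6 min [633.6  -7.2] max [647.9  58.8]
ctr 526.5 98.9 size [ 5.  23.8] ang 87.1 min [514.6  96.1] max [538.5 101.2]
ctr 639.0 129.6 size [37.9 45. ] ang 0.2 min [620.1 107.1] max [658.1 152.2]
S [(268.5, [261.7, 281.1]), (88.5, [227.8, 253.3])] [261.9 281.5] [244.4 284.9]
D [(47.0, [300.5, 178.0])] [276.5 155.8] [283.2 182.5]
```

play_rows --targets '[0.15,0,-0.2,0,0.3,0,-0.4,0,0.4,0,-0.6,0,0.4,0,-0.6,0]'

```text
t: 43.37
tool_pos: [0.641, 0.0282, 0.0925]
orientation: [2.215, 2.225, -0.001]
force: [1.3, -6.6, -1.6]
opening: 0.0122
gripper_force: 39.9
```

play_rows --targets '[0.1,0,-0.2,0,0.2,0,-0.4,0,0.2,0,-0.4,0]'

```text
t: 43.62
tool_pos: [0.641, 0.0303, 0.0965]
orientation: [2.216, 2.225, -0.001]
force: [1.0, -5.0, -2.4]
opening: 0.0126
gripper_force: 40.0
```

```bash
python3 - <<'E'
from h import *
state();S=shot("scene","s22.png");print([(b[0],np.round(b[1],1).tolist()) for b in blobs(S,"yel")[:4]])
E
```

```text
t 43.62 pos [0.641  0.0303 0.0965] xax [-0.004  1.    -0.001] yax [1.    0.004 0.   ] zax [ 0.    -0.001 -1.   ] F [ 1.  -5.  -2.4] op 0.0126 gf 40.0
[(273.5, [261.9, 281.3]), (88.5, [229.3, 252.8])]
```

play_rows --targets '[-1.5,0,0,0,-4,0,0,0,-7,0,0,0,-10,0,1,0,-12.6,0,3,0,-12.6,0,6,0,-12.6,-0.1,8,0,-12.6,-0.1,9,0]'

```text
t: 44.33
tool_pos: [0.6377, -0.0953, 0.0024]
orientation: [-2.214, -2.222, 0.003]
force: [-0.7, 0.1, -1.6]
opening: 0.0123
gripper_force: 40.0
```

```bash
python3 - <<'E'
from h import *
go([.640,-.0963,-.0115]);S=shot("scene","s23.png");print([(b[0],np.round(b[1],1).tolist()) for b in blobs(S,"yel")[:4]])
d=shot("wrist","w23.png");cont(d,(20,120,60),(34,255,255),.03)
W1=load("wrist1.png");print("mat");
h=cv2.cvtColor(W1["im"],cv2.COLOR_RGB2HSV)
cont(W1,(0,0,0),(180,255,60),.002,amin=800,roi=(255,310,60,200))
E
```

```text
t 44.33 pos [ 0.6377 -0.0953  0.0024] xax [-0.004  1.     0.002] yax [ 1.     0.004 -0.005] zax [-0.005  0.002 -1.   ] F [-0.7  0.1 -1.6] op 0.0123 gf 40.0
shift cm [-0.1   0.24  1.39]
[(274.0, [261.6, 281.0]), (65.0, [189.3, 239.3])]
ctr 636.9 -154.9 size [14.4  9.5] ang 0.5 min [ 629.7 -159.7] max [ 644.1 -150.1]
ctr 637.0 -94.9 size [65.5 13.7] ang 89.7 min [ 630.3 -127.6] max [644.  -62.2]
mat
```

play_rows --targets '[-0.1,0.1,0.5,0,-0.1,0.1,0.9,0,-0.1,0.1,1.1,0,-0.1,0.1,1.2,0,-0.1,0.1,1.2,0]'

```text
t: 44.85
tool_pos: [0.6424, -0.0958, -0.0049]
orientation: [2.214, 2.226, 0.002]
force: [0.6, -1.6, 2.4]
opening: 0.0125
gripper_force: 40.0
```

play_rows --targets '[0,0,0.1,0,0,0,0.2,0,0,0,0.2,0]'

```text
t: 45.1
tool_pos: [0.6418, -0.0958, -0.0077]
orientation: [2.215, 2.227, 0.001]
force: [0.7, -1.2, 2.6]
opening: 0.0122
gripper_force: 40.0
```

play_rows --targets '[0,0,0.1,0,0,0,0.2,0,0,0,0.3,0,0,0,0.35,0,0,0,0.35,0]'

```text
t: 45.52
tool_pos: [0.6419, -0.0958, -0.0106]
orientation: [2.215, 2.227, 0.001]
force: [-1.4, -1.7, 8.7]
opening: 0.0124
gripper_force: 40.0
```

Down; release, and rise straight up.

play_rows --targets '[0,0,0,0,0,0,0,0,0,0,0,0,0,0,0,0]' --grip 2.6 --grip_force 3

```text
t: 45.85
tool_pos: [0.6406, -0.0953, -0.0124]
orientation: [-2.215, -2.226, 0.001]
force: [-0.5, -0.1, -0.1]
opening: 0.0257
gripper_force: 0.0
```

play_rows --targets '[0,0,-1,0,0,0,-3,0,0,-1,-6,0,1.5,-3,-9,0,4,-5.5,-12,0,6.5,-8,-15,0,8,-10,-17,0,8,-10,-17,0]'

```text
t: 46.52
tool_pos: [0.5413, -0.0133, 0.166]
orientation: [2.209, 2.225, 0.01]
force: [-0.5, -0.1, 1.4]
opening: 0.026
gripper_force: 0.0
```

play_rows --targets '[0,0,0,0,0,0,0,0]'

```text
t: 46.68
tool_pos: [0.5412, -0.0163, 0.1587]
orientation: [2.215, 2.227, 0.001]
force: [0.5, -0.5, -0.7]
opening: 0.0261
gripper_force: 0.0
```

```bash
python3 - <<'E'
from h import *
state();d=shot("wrist","w24.png");S=shot("scene","s24.png");print([(b[0],np.round(b[1],1).tolist()) for b in blobs(S,"yel")[:4]])
print("rod");cont(d,(20,120,60),(34,255,255),.015)
print("knob z.138");cont(d,(0,170,90),(6,255,255),.138);cont(d,(174,170,90),(180,255,255),.138)
print("mat");cont(d,(0,0,0),(180,255,70),.002,amin=500,roi=(300,460,100,384))
r=[b for b in blobs(S,"red")];print(r[:2])
cv2.imwrite("pics/w24b.png",np.hstack([cv2.resize(d["im"],(512,384)),cv2.resize(S["im"][150:342,200:344],(288,384),interpolation=3)])[:,:,::-1])
E
```

```text
t 46.68 pos [ 0.5412 -0.0163  0.1587] xax [-0.006  1.    -0.   ] yax [1.    0.006 0.001] zax [ 0.001 -0.    -1.   ] F [ 0.5 -0.5 -0.7] op 0.0261 gf 0.0
[(277.0, [261.5, 280.9]), (251.5, [179.6, 235.4])]
rod
ctr 640.6 -95.9 size [18.1 63.4] ang 0.1 min [ 631.5 -127.6] max [649.7 -64.2]
ctr 332.6 62.1 size [21.9 18.6] ang 0.3 min [321.6  52.8] max [343.5  71.4]
ctr 468.7 98.1 size [ 8.1 38.4] ang 88.4 min [449.6  93.9] max [487.9 102.5]
ctr 683.1 144.6 size [33.9 62.2] ang 88.7 min [652.3 127.2] max [713.9 161.6]
knob z.138
ctr 408.3 77.2 size [13.4 11.8] ang 0.3 min [401.6  71.2] max [415.   83.1]
mat
ctr 767.2 -57.9 size [17.2 77.4] ang 56.3 min [732.1 -86.2] max [794.9 -32.5]
ctr 704.6 -136.4 size [222.7 295.6] ang 4.4 min [ 597.9 -291.5] max [823.4   5. ]
[(108.5, (345.0, 253.5), (17.0, 10.0), 90.0)]
```

View pics/w24b.png

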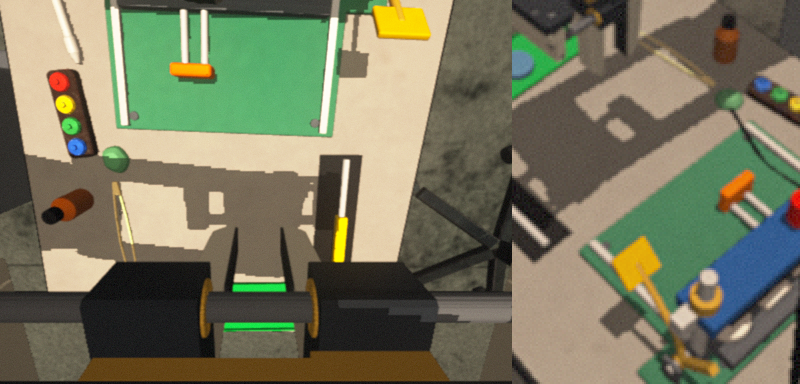

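play_rows --targets '[3,-0.6,0,0,6,-1.2,0,0,9,-2,0,0,12,-2.6,0,0,12.5,-3.3,0,0,12.5,-3.3,0,0,12.5,-3.3,0,0]' --grip 0

```text
t: 47.37
tool_pos: [0.507, 0.108, 0.1572]
orientation: [-2.215, -2.227, 0.003]
force: [0.2, -0.1, -0.1]
opening: 0.0006
gripper_force: 0.0
```

```bash
python3 - <<'E'
from h import *
s,_=state();d=shot("wrist","w25.png");S=load("s24.png")
b=blobs(d,"red",100);print(b[:2])
print("knob z.138");cont(d,(0,150,80),(6,255,255),.138)
go([.508,.182,.13])
E
```

```text
t 47.37 pos [0.507  0.108  0.1572] xax [-0.006  1.    -0.001] yax [ 1.     0.006 -0.002] zax [-0.002 -0.001 -1.   ] F [ 0.2 -0.1 -0.1] op 0.0006 gf 0.0
[(624.0, (260.5600280761719, 113.08000946044922), (28.80000114440918, 28.400001525878906), 53.13010025024414), (184.0, (108.0, 194.5), (15.0, 16.0), 90.0)]
knob z.138
ctr 396.0 123.4 size [13.3 12.4] ang 42.2 min [389.4 116.9] max [402.8 129.3]
ctr 507.5 181.6 size [19.3 18.7] ang 72.6 min [497.8 172. ] max [516.8 191.6]
t 47.42 pos [0.5074 0.1075 0.1575] xax [-0.005  1.    -0.001] yax [ 1.     0.005 -0.001] zax [-0.001 -0.001 -1.   ] F [-0.9  0.7 -0.7] op 0.0005 gf 0.0
shift cm [7.45 0.1  2.75]
```

play_rows --targets '[3,0,0,0,6,0,0,0,7.4,0,1,0,7.4,0,2.5,0,7.4,0,3.2,0,7.4,0,3.4,0,7.4,0,3.4,0]'

```text
t: 48.0
tool_pos: [0.5067, 0.1812, 0.1234]
orientation: [-2.217, -2.225, 0.003]
force: [-0.4, 0.3, 0.4]
opening: 0.0002
gripper_force: 0.0
```

play_rows --targets '[0,0,0.15,0,0,0,0.3,0,0,0,0.45,0,0,0,0.6,0,0,0,0.75,0,0,0,0.9,0]'

```text
t: 48.5
tool_pos: [0.5073, 0.1826, 0.116]
orientation: [2.215, 2.227, 0.001]
force: [-1.5, -1.5, 4.6]
opening: 0.0005
gripper_force: 2.3
```

play_rows --targets '[0,0,0.25,0,0,0,0.5,0,0,0,0.75,0,0,0,1,0,0,0,1.25,0,0,0,1.5,0,0,0,1.75,0,0,0,2,0]'

```text
t: 49.17
tool_pos: [0.5072, 0.1826, 0.0953]
orientation: [2.216, 2.227, 0.001]
force: [1.5, -2.4, 5.3]
opening: 0.0004
gripper_force: 2.4
```

play_rows --targets '[0,0,0.2,0,0,0,0.4,0,0,0,0.6,0,0,0,0.8,0,0,0,1,0,0,0,1.2,0,0,0,1.4,0,0,0,1.5,0]'

```text
t: 49.83
tool_pos: [0.507, 0.1827, 0.0802]
orientation: [2.216, 2.227, 0.0]
force: [2.5, -2.3, 4.6]
opening: 0.0006
gripper_force: 2.3
```

play_rows --targets '[0,0,0.05,0,0,0,0.1,0,0,0,0.15,0,0,0,0.2,0,0,0,0.25,0,0,0,0.3,0]'

```text
t: 50.33
tool_pos: [0.507, 0.1828, 0.0775]
orientation: [2.216, 2.227, 0.0]
force: [1.7, -1.7, 5.5]
opening: 0.0004
gripper_force: 2.7
```

play_rows --targets '[0,0,0.05,0,0,0,0.1,0,0,0,0.1,0]'

```text
t: 50.58
tool_pos: [0.507, 0.1828, 0.0765]
orientation: [-2.216, -2.227, -0.0]
force: [2.8, -1.2, 4.9]
opening: 0.0006
gripper_force: 2.4
```

play_rows --targets '[0,0,0.05,0,0,0,0.1,0,0,0,0.1,0]'

```text
t: 50.83
tool_pos: [0.507, 0.1828, 0.076]
orientation: [-2.216, -2.227, -0.0]
force: [0.9, -2.3, 8.9]
opening: 0.0007
gripper_force: 4.3
```

play_rows --targets '[0,0,0.05,0,0,0,0.1,0,0,0,0.1,0]'

```text
t: 51.08
tool_pos: [0.507, 0.1828, 0.0759]
orientation: [2.216, 2.227, 0.0]
force: [-3.7, -4.0, 15.3]
opening: 0.0007
gripper_force: 8.0
```

play_rows --targets '[0,0,-0.3,0,0,0,-1,0,0,0,-3,0,0,0,-6,0,-3,0,-8,0,-6,0,-9,0,-9,0,-9,0,-9,0,-9,0]'

```text
t: 51.75
tool_pos: [0.5073, 0.0889, 0.1651]
orientation: [2.218, 2.224, -0.001]
force: [0.1, 0.5, -0.9]
opening: 0.0005
gripper_force: 0.0
```

play_rows --targets '[-3,0,0,0,-5,0,0,0,-5,0,0,0]'

```text
t: 52.0
tool_pos: [0.5067, 0.0404, 0.1636]
orientation: [-2.217, -2.224, 0.003]
force: [-0.3, -0.2, 0.3]
opening: 0.0005
gripper_force: 0.0
```

```bash
python3 - <<'E'
from h import *
state();d=shot("wrist","w26.png");S=shot("scene","s26.png");D=shot("side","d26.png")
for n,e in(("w",d),("S",S)):
  print(n,"yel",[(b[0],np.round(b[1],1).tolist()) for b in blobs(e,"yel")[:4]],"red",[(b[0],np.round(b[1],1).tolist()) for b in blobs(e,"red")[:3]])
rS=blobs(S,"red")[0][1]
print([(z,np.round(proj(S,[.5075,.182,z]),1)) for z in(.083,.088,.125)])
print([(z,np.round(proj(d,[.5075,.182,z]),1)) for z in(.09,.096,.138)]);cont(d,(0,150,80),(6,255,255),.096)
print("handle");cont(d,(3,150,60),(16,255,255),.041)
E
```

```text
t 52.0 pos [0.5067 0.0404 0.1636] xax [-0.003  1.    -0.001] yax [ 1.     0.003 -0.002] zax [-0.002 -0.001 -1.   ] F [-0.3 -0.2  0.3] op 0.0005 gf 0.0
w yel [(1535.5, [428.0, 83.8]), (207.0, [107.5, 156.5]), (164.0, [388.2, 28.2]), (163.5, [132.6, 16.3])] red [(523.0, [261.0, 20.0]), (218.5, [102.8, 136.4])]
S yel [(272.0, [261.7, 281.3]), (261.5, [180.0, 235.5])] red [(98.5, [341.0, 267.5])]
[(0.083, array([341.3, 267.1])), (0.088, array([341.7, 265.5])), (0.125, array([345.2, 253.4]))]
[(0.09, array([260.5,  22. ])), (0.096, array([260.5,  19.9])), (0.138, array([260.7,   2.1]))]
ctr 373.1 93.0 size [16.3 15.1] ang 40.5 min [364.8  85.8] max [381.  101.1]
ctr 507.9 181.8 size [18.5 19.1] ang 0.1 min [498.6 172.3] max [517.1 191.4]
handle
ctr 336.0 -39.0 size [46.8 26. ] ang 43.4 min [312.5 -61. ] max [355.7 -19.7]
ctr 344.2 86.9 size [20.7 19.4] ang 28.9 min [334.   76.2] max [354.7  96.8]
ctr 475.1 95.4 size [13.2 40.3] ang 87.4 min [454.8  88.9] max [495.2 102.1]
```

```bash
python3 -c "
from plant import workorder
print(workorder.close_job())"
```

```text
the job is handed in; nothing more can be done
None
```

The job is done and handed in, and the last camera checks agree:
- The one finished part is in the green tray.
- All four blanks are in their own cavities.
- The shuttle is home.
- The pawl is thrown fully back with the rod.
- The rod is back on its mat.
- The platen is fully down and released.

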